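# Fold away the hinged work rest under the bench lamp

### The job

Fold away the hinged plywood work rest below the bench lamp, in this order: swing the outer leaf over until it lies flat on the inner leaf, then swing the two together over onto the raised wooden deck, and last swing the sprung steel hold-down arm over on top of them until it snaps past its dead centre and stays down by itself. Do not lift the inner leaf before the outer one is folded onto it, lower the leaves rather than letting them fall, and leave the tin, the hammer and the cast bracket where they are.

Things in the scene. Friction and masses are not known exactly. Their poses are not given: they have to be found in the camera images.
- rest: Fixed base of the work rest: wooden board 110 x 580 x 12 mm on the bench, long along y. Origin on the bench below the inner leaf's hinge, mid-width. x points away from the robot, z up. From -y to +y: outer leaf, inner leaf, hinge (y 0), raised deck (x -50 to 50, y 7 to 131, top z 60 mm), hold-down arm. All hinge axes are along x. Leaves are 100 mm wide (x -50 to 50).
- lamp (a point): Underside centre of the fixed bench lamp, a bar 60 x 600 mm along y over the grip rods; in the frame of rest at x -70, z 336 mm. Two posts at x 45, y +-272, and arms forward above the bar, carry it. A tool held upright over the rods runs into it; one leaned back towards the robot by 25 to 45 degrees passes in front of it. Axes as rest.
- inner (a joint): Angle of the inner leaf, rad: 0 = open, on its rest on the -y side; pi (its stop) = turned over onto the deck. Hinge axis in the frame of rest at y 0, z 60 mm. Plywood 100 x 120 x 10 mm, about 0.5 kg; carries the outer leaf. Turns freely, so past upright it falls if let go.
- inner_grip (a point): Point to grip on the inner leaf's steel rod: 16 mm round, along x, standing out 75 mm in front of the leaf (free end x -125, this point x -90 mm in the frame of rest). Also the axis of the outer hinge. Leaf open: y -130, z 50 mm in the frame of rest; folded: y +130, z 70. Frame turns with the leaf.
- outer (a joint): Angle of the outer leaf against the inner leaf, rad: 0 = stretched out, pi (its stop) = folded flat on the inner leaf; starts between 0 and 0.8. Plywood 100 x 112 x 10 mm, about 0.15 kg; stiff hinge (0.16 N m friction) that stays where it is left.
- outer_grip (a point): Point to grip on the steel rod at the outer leaf's free end: 16 mm round, along x, standing out 75 mm in front of the leaf (this point x -90 mm in the frame of rest), 115 mm from the outer hinge axis and, stretched out, 5 mm below it. Inner leaf open, outer folded: y -15, z 55 mm in the frame of rest. Frame turns with the leaf.
- keeper (a joint): Angle of the steel hold-down arm, rad: 0 = open, lying out to +y; pi (its stop) = over on top of the folded leaves. Hinge axis in the frame of rest at y 155, z 88 mm. An over-centre spring drives it back open below 2.9 rad (most at about 2 rad: 0.75 N m, 9 N at the rod) and shut beyond.
- keeper_grip (a point): Point to grip on the hold-down arm's steel rod: 16 mm round, along x, from the arm (30 mm wide) to a free end at x -125 mm (this point x -90 mm in the frame of rest), 85 mm from its hinge axis. Open: y 240, z 88 mm in the frame of rest; shut: y 70, z 88. Frame turns with the arm.
- tin: Open blue metal tin, 100 mm across, 80 mm high, loose, behind the rest; origin at the centre of its underside
- hammer: Hammer, 280 mm long, lying loose behind the rest; origin under it at its middle
- bracket: Cast aluminium bracket, 80 x 50 x 60 mm, loose, behind the rest (its far side from the robot); origin at the centre of its underside

How it is judged:
By the outcome, as a careful person would: the job done as asked, in the order asked, and still so for the second after the job is handed in, with the robot touching nothing.
It also fails if it takes over 72 s, if anything falls off the work surface, if the arm or the gripper's body presses on something with over 40 N, if the wrist force passes 120 N, or if a joint passes its speed limit or range.

### The arm

A 7-joint arm with a two-finger parallel gripper is mounted at the origin on the work surface. World frame = base frame: x ahead of the robot, y to its left, z up, the work surface at z = 0. Lengths are in m, angles in rad, forces in N, time in s.
With the tool pointing down it reaches from about 0.4 to 0.925 m from the base axis. Payload 4.1 kg.
Tool frame: the origin (TCP) lies between the finger pads; the fingertips stand 22 mm ahead of it and the grasp point (between the pads) lies 3 mm ahead of it (robot.tip_extent is the distance from the TCP to the fingertips, in m); z points along the fingers, y is the line along which they close (so a half turn about z gives the same grasp; the last joint's range is limited). The gripper opens to 85 mm and grips with 20 to 120 N. Pads are 22 mm wide; open, the fingers measure 114 mm over their backs; the gripper's body (76 mm by 85 mm) begins 54 mm behind the grasp point. The pads swing forward as they close: fully open they stand 13 mm farther back than shut.
Start: joints at [-1.251, 0.398, 0.045, 1.537, -0.019, 1.207, -0.051], TCP at [0.264, 0.594, 0.253] pointing down, gripper open.
Joint ranges: [-2.82, 2.82], [-0.49, 2.23], [-1.37, 1.46], [0, 2.46], [-1.36, 4.5], [0.23, 2], [-2.94, 2.94]. Speed limits (rad/s): [2.57, 2.57, 3.14, 3.14, 3.14, 3.14, 3.14].

### API

Orientations are given as a unit quaternion [x, y, z, w].
In Python, from workcell import get_state, viewer, robot gives the robot as it stands.
- The arm moves only by the tool arm_command, never from a script. Its argument "deltas" is one flat list of numbers, 7 for each row, row after row: the finger opening in mm, from 0 to 85.4, then the shift along the world's x, y, z in mm, then the turn, a rotation vector about the world's x, y, z in rad. In form: [gripper, tx, ty, tz, wx, wy, wz, gripper, tx, ty, tz, wx, wy, wz, ...]. A call has exactly 10 rows; each row is the pose to reach, as a shift and turn from the pose commanded when the call began; what a row does not reach only later rows make up. A row lasts 1/12 s, in which the tool goes at most 41.7 mm and 7.16 degrees, less where a joint would pass 70% of its speed; a pose out of reach is approached as far as the arm can. A call with a gripper value outside its range is refused whole. The fingers move at their own pace and stop on an object; the grip force is fixed at half the most. Time passes only in rows, so rows that repeat a pose let the fingers close, or fill a call up. It gives the time, the measured TCP pose, the force, the opening and the grip force at its end, in the units of the state.
- get_state(): the state, without advancing time (a new reading comes with each control period).
- viewer.snapshot(name): name is "scene" or "top" or "wrist"; returns the picture (480x640x3 uint8, red, green, blue); there is no depth.
- viewer.calibration(name): a dict with "fovy" (degrees; the focal length in pixels is half the picture's height over the tangent of half this angle, whatever the lens; pixels are square), "cx", "cy" (the principal point, pixels), "world_from_camera" (4x4, takes a point from camera to world coordinates). Camera axes: x right, y up, looking along -z (the intrinsics and any distortion apply to the point x, -y, -z); pixel columns grow to the right and rows downward; lengths in m; the calibration is good to about 2 mm. A picture is of the moment at which its call begins: read the wrist's pose just before it. calibration takes no time and is no camera call; for the wrist camera it gives the pose at the moment of the call.
- robot.sign_off(): hands the job in; it is judged then, once.
The state is a dict: "t": time; "q": joint angles; "joint_velocities": joint speeds; "effort": joint torques, N m; "ee_pos": TCP position; "ee_rot": TCP orientation; "wrist_force": force on the tool from outside, world axes, zero at the start; "torque": the same for the moment, N m; "gripper_width": finger opening in m; "gripper_force": force on a finger pad.
Only numpy, scipy, OpenCV 4.12 (cv2) and the standard library are available. Lean on these libraries where they do the work, as an engineer would, in place of code of your own. Each camera call takes 0.05 s, during which the arm holds its last target. There are 200 camera calls.

## Working session

There is one attempt and no reset: what is moved stays moved. The work goes in short steps, Python scripts to look and compute and a tool call to move; the robot and the scene stay as the last step left them, time stands still between calls to the robot, and variables do not carry over. Pictures are saved under pics/ and viewed, at most 10 in all, crops included, and the job is handed in when it is done.

Besides the shell and the picture viewer there is one more tool, called after "Emit:" as name(argument=value, ...) on one line, values as JSON. arm_command: Moves the arm, as the interface text tells. Its arguments: {"type":"object","properties":{"deltas":{"type":"array"}},"required":["deltas"]}

```bash
mkdir -p pics; ls; python3 - <<'E'
from workcell import get_state, viewer, robot
import cv2,numpy as np
s=get_state();print(s)
for n in("scene","top"):
    im=viewer.snapshot(n);cv2.imwrite(f"pics/{n}0.png",im[:,:,::-1]);c=viewer.calibration(n);print(n,c)
print(viewer.calibration("wrist"))
E
```

```text
pics
{'t': 0.0, 'q': array([-1.25096416,  0.39920211,  0.04502493,  1.53785629, -0.01868367,
        1.20685989, -0.05071427]), 'joint_velocities': array([-1.92577715e-04,  3.36686816e-05, -4.50135627e-04,  9.13974950e-04,
       -5.51716688e-04, -8.30393624e-04,  6.81597807e-04]), 'effort': array([-3.28123460e-04, -4.75115025e+01,  1.36439927e+00, -2.54216141e+01,
        1.17229315e-02,  9.72484646e-03,  5.77683608e-07]), 'ee_pos': array([0.26409582, 0.59330886, 0.25226723]), 'ee_rot': array([ 2.07833759e-01,  9.78163699e-01, -9.43864132e-04, -1.26550191e-04]), 'wrist_force': array([-1.22376572,  0.04147997,  1.20520272]), 'torque': array([-0.04041115, -0.00249435, -0.04296182]), 'gripper_force': 0.0, 'gripper_width': 0.08527946778485626}
scene {'fovy': 44.40529806732447, 'cx': 311.24532748690837, 'cy': 241.30351492288284, 'world_from_camera': array([[ 0.83780999, -0.33897521,  0.42798391,  1.13273781],
       [ 0.54586947,  0.53451439, -0.64522934, -0.773917  ],
       [-0.01004681,  0.77420293,  0.63285771,  0.98204539],
       [ 0.        ,  0.        ,  0.        ,  1.        ]])}
top {'fovy': 46.609693645728534, 'cx': 323.72600503283525, 'cy': 250.88306154656408, 'world_from_camera': array([[ 2.36125489e-02,  9.86299653e-01, -1.63264947e-01,
         4.30572341e-01],
       [-9.99262328e-01,  1.83374385e-02, -3.37422182e-02,
        -6.97773305e-04],
       [-3.02860771e-02,  1.63941251e-01,  9.86005081e-01,
         1.27632721e+00],
       [ 0.00000000e+00,  0.00000000e+00,  0.00000000e+00,
         1.00000000e+00]])}
{'fovy': 58.16840534716968, 'cx': 321.53086718808686, 'cy': 237.3281961070608, 'world_from_camera': array([[ 0.40628622, -0.87593108, -0.26014661,  0.19877749],
       [ 0.91374477,  0.38903076,  0.11715616,  0.62376543],
       [-0.00141569, -0.28530654,  0.95843527,  0.37225153],
       [ 0.        ,  0.        ,  0.        ,  1.        ]])}
```

View pics/scene0.png

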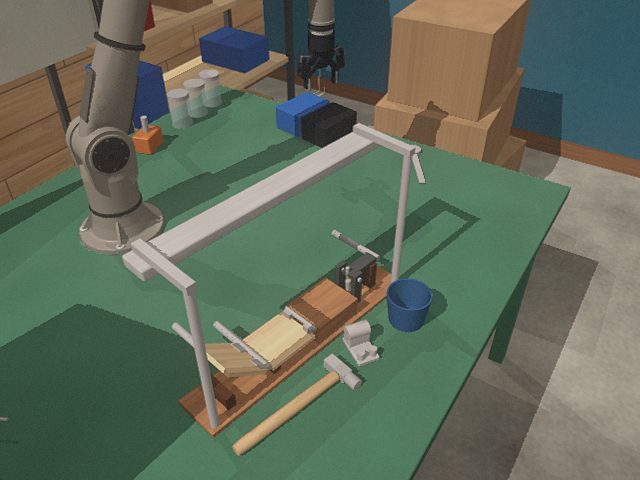

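View pics/top0.png

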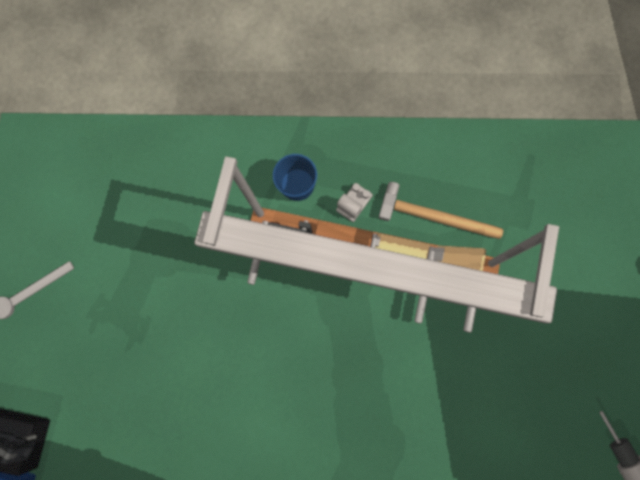

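The scene view shows the rest with rod ends at about (175,327) outer, (217,324) inner and (335,234) keeper. In the top view they are at (470,328), (420,320) and (253,280). The lamp bar lies over the rods. I'll zoom in to get the pixels more exactly.

```bash
python3 - <<'E'
import cv2
a=cv2.imread("pics/scene0.png")[228:440,160:420];cv2.imwrite("pics/c1.png",cv2.resize(a,None,fx=2.8,fy=2.8,interpolation=cv2.INTER_CUBIC))
a=cv2.imread("pics/top0.png")[195:345,235:515];cv2.imwrite("pics/c2.png",cv2.resize(a,None,fx=2.8,fy=2.8,interpolation=cv2.INTER_CUBIC))
E
```

```text
(no output)
```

View pics/c1.png

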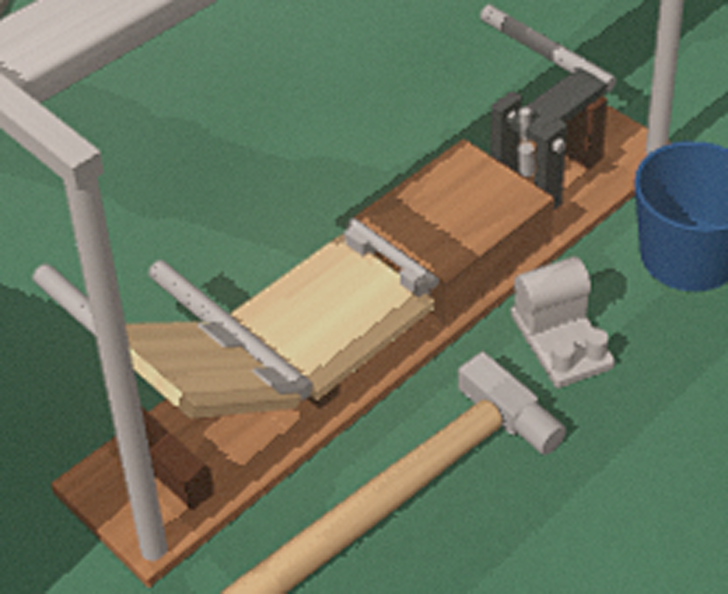

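View pics/c2.png

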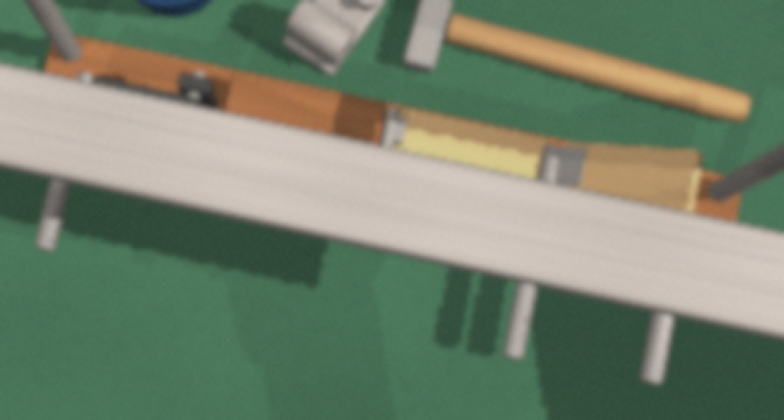

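The crops give clear rod ends, board corners and deck corners. The outer leaf is tilted up by roughly 0.4–0.6 rad. Next I fit the frame of the rest.

```bash
cat >h.py <<'E'
import numpy as np,cv2
from workcell import get_state, viewer, robot
from scipy.spatial.transform import Rotation as R
from scipy.optimize import least_squares
def proj(c,P):
    T=np.linalg.inv(c["world_from_camera"]);p=T[:3,:3]@P+T[:3,3];f=240/np.tan(np.radians(c["fovy"]/2))
    return np.array([c["cx"]+f*p[0]/-p[2],c["cy"]-f*p[1]/-p[2]])
def rest2w(f,p): # f=(x,y,yaw)
    c,s=np.cos(f[2]),np.sin(f[2]);p=np.asarray(p)/1000
    return np.array([f[0]+c*p[0]-s*p[1],f[1]+s*p[0]+c*p[1],p[2]])
def outer(a): # rod yz in rest frame, inner open
    return -130-115*np.cos(a)-5*np.sin(a),50+115*np.sin(a)-5*np.cos(a)
E
python3 - <<'E'
from h import *
S,T=viewer.calibration("scene"),viewer.calibration("top")
k=lambda u,v:(160+u/2.8,228+v/2.8); t=lambda u,v:(235+u/2.8,195+v/2.8)
obs=[(S,k(487,12),(-125,240,88)),(T,t(46,245),(-125,240,88)),(S,k(156,268),(-125,-130,50)),(T,t(514,354),(-125,-130,50)),
(S,k(55,487),(-55,-290,12)),(S,k(150,575),(55,-290,12)),(S,k(465,143),(-50,131,60)),(S,k(553,198),(50,131,60))]
O=[(S,k(40,271)),(T,t(652,380))]
def res(x):
    r=[proj(c,rest2w(x,p))-uv for c,uv,p in obs]
    y,z=outer(x[3]); r+=[proj(c,rest2w(x,(-125,y,z)))-uv for c,uv in O]
    return np.ravel(r)
s=least_squares(res,[.6,-.1,-.2,.5]);x=s.x;print(x.round(4),s.fun.reshape(-1,2).round(1))
y,z=outer(x[3])
for n,p in dict(outer=(-90,y,z),inner=(-90,-130,50),folded=(-90,-15,55),infold=(-90,130,70),keep=(-90,240,88),keepshut=(-90,70,88),lamp=(-70,0,336)).items():print(n,rest2w(x,p).round(4))
E
```

```text
[ 0.6318 -0.0644 -0.1921  0.6824] [[-0.7  0.2]
 [-0.5  0.2]
 [ 0.6  0.8]
 [-0.3 -1.1]
 [-2.6 -2.2]
 [-1.5  0.7]
 [-0.9 -1.8]
 [ 0.7 -0.3]
 [ 1.4  1.1]
 [-0.3 -2.1]]
outer [ 0.5011 -0.2656  0.1186]
inner [ 0.5187 -0.1749  0.05  ]
folded [ 0.5406 -0.062   0.055 ]
infold [0.5683 0.0803 0.07  ]
keep [0.5893 0.1883 0.088 ]
keepshut [0.5569 0.0214 0.088 ]
lamp [ 0.5631 -0.0511  0.336 ]
```

```bash
cat >>h.py <<'E'
import json,os,sys
from scipy.spatial.transform import Slerp
F=[.6318,-.0644,-.1921,.6824]
def tool(roll,lean): # degrees; fingers forward-down, closing axis across the rod
    z=[np.sin(np.radians(lean)),0,-np.cos(np.radians(lean))]; y=[0,1,0]
    M=np.column_stack([np.cross(y,z),y,z])
    return R.from_euler('z',F[2])*R.from_euler('x',roll,degrees=True)*R.from_matrix(M)
def load():
    if os.path.exists("cmd.json"): d=json.load(open("cmd.json"));return np.array(d[0]),R.from_quat(d[1])
    return np.array([.264,.594,.253]),R.from_quat(get_state()["ee_rot"])
def near(Rt,Rc): # closer of the two equivalent grasps
    alt=Rt*R.from_euler('z',np.pi); return min((Rt,alt),key=lambda r:(r*Rc.inv()).magnitude())
def plan(wps,over=4):
    """wps: (rows,grip,(x,y,z) rest mm,roll,lean); prints calls, saves the pose commanded at the end"""
    p,Rc=load();rows=[]
    for n,g,q,roll,lean in wps:
        Rt=near(tool(roll,lean),Rc);pt=rest2w(F,q)+Rt.apply([0,0,over/1000]);sl=Slerp([0,1],R.concatenate([Rc,Rt]))
        rows+=[(g,p+(pt-p)*i/n,sl(i/n)) for i in range(1,n+1)];p,Rc=pt,Rt
    while len(rows)%10:rows.append(rows[-1])
    P,Q=load()
    for i in range(0,len(rows),10):
        out=[[int(g)]+[int(v) for v in np.round((p-P)*1000)]+[float(v) for v in np.round((r*Q.inv()).as_rotvec(),2)] for g,p,r in rows[i:i+10]]
        print(str(sum(out,[])).replace(" ",""));P=P+np.array(out[-1][1:4])/1000;Q=R.from_rotvec(out[-1][4:])*Q
    json.dump([P.tolist(),Q.as_quat().tolist()],open("cmd.json","w"));print("end",P.round(4),Q.as_quat().round(3))
def w2rest(p):
    c,s=np.cos(F[2]),np.sin(F[2]);d=np.asarray(p)[:2]-F[:2];return [c*d[0]+s*d[1],-s*d[0]+c*d[1],p[2]]
E
python3 - <<'E'
from h import *
via=[1000*v for v in w2rest([.43,.22,.25])]
y,z=outer(F[3]);print(via,y,z)
plan([(14,60,via,0,35),(16,45,(-175,y,z),35,38)])
E
```

```text
[np.float64(-252.3858261975749), np.float64(240.64080022840588), 250.0] -222.40034534551623 118.64529248265559
[60,12,-27,0,-0.01,-0.04,0.02,60,24,-53,-1,-0.03,-0.08,0.03,60,36,-80,-1,-0.04,-0.13,0.05,60,48,-107,-2,-0.05,-0.17,0.06,60,60,-134,-2,-0.07,-0.21,0.08,60,72,-160,-3,-0.08,-0.25,0.09,60,84,-187,-3,-0.09,-0.29,0.11,60,96,-214,-4,-0.1,-0.33,0.13,60,108,-241,-4,-0.12,-0.38,0.14,60,120,-267,-4,-0.13,-0.42,0.16]
[60,12,-27,-1,-0.01,-0.04,0.01,60,24,-54,-1,-0.03,-0.08,0.03,60,36,-81,-2,-0.04,-0.12,0.04,60,48,-107,-2,-0.05,-0.16,0.06,45,48,-137,-10,-0.02,-0.18,0.06,45,47,-166,-19,0.02,-0.19,0.05,45,46,-195,-27,0.06,-0.2,0.05,45,45,-224,-35,0.09,-0.21,0.04,45,45,-254,-43,0.13,-0.22,0.04,45,44,-283,-51,0.17,-0.23,0.03]
[45,-1,-29,-8,0.03,-0.01,0.0,45,-2,-58,-17,0.07,-0.02,0.0,45,-2,-87,-25,0.11,-0.03,-0.0,45,-3,-117,-33,0.14,-0.04,-0.0,45,-4,-146,-41,0.18,-0.06,-0.0,45,-5,-175,-49,0.22,-0.07,-0.0,45,-5,-204,-57,0.25,-0.08,-0.0,45,-6,-234,-66,0.29,-0.09,-0.01,45,-7,-263,-74,0.33,-0.1,-0.01,45,-8,-292,-82,0.36,-0.11,-0.01]
end [ 0.42  -0.248  0.116] [0.184 0.888 0.251 0.338]
```

Emit:
arm_command(deltas=[60, 12, -27, 0, -0.01, -0.04, 0.02, 60, 24, -53, -1, -0.03, -0.08, 0.03, 60, 36, -80, -1, -0.04, -0.13, 0.05, 60, 48, -107, -2, -0.05, -0.17, 0.06, 60, 60, -134, -2, -0.07, -0.21, 0.08, 60, 72, -160, -3, -0.08, -0.25, 0.09, 60, 84, -187, -3, -0.09, -0.29, 0.11, 60, 96, -214, -4, -0.1, -0.33, 0.13, 60, 108, -241, -4, -0.12, -0.38, 0.14, 60, 120, -267, -4, -0.13, -0.42, 0.16])

```text
t: 0.93
ee_pos: [0.3843, 0.3255, 0.2489]
ee_rot: [0.124, 0.968, -0.02, 0.218]
wrist_force: [0.5, 0.9, 0.0]
gripper_width: 0.06
gripper_force: 0.0
```

Emit:
arm_command(deltas=[60, 12, -27, -1, -0.01, -0.04, 0.01, 60, 24, -54, -1, -0.03, -0.08, 0.03, 60, 36, -81, -2, -0.04, -0.12, 0.04, 60, 48, -107, -2, -0.05, -0.16, 0.06, 45, 48, -137, -10, -0.02, -0.18, 0.06, 45, 47, -166, -19, 0.02, -0.19, 0.05, 45, 46, -195, -27, 0.06, -0.2, 0.05, 45, 45, -224, -35, 0.09, -0.21, 0.04, 45, 45, -254, -43, 0.13, -0.22, 0.04, 45, 44, -283, -51, 0.17, -0.23, 0.03])

```text
t: 1.77
ee_pos: [0.4193, 0.1141, 0.2172]
ee_rot: [0.111, 0.95, 0.045, 0.288]
wrist_force: [-1.5, 0.6, -0.2]
gripper_width: 0.0449
gripper_force: 0.0
```

Emit:
arm_command(deltas=[45, -1, -29, -8, 0.03, -0.01, 0.0, 45, -2, -58, -17, 0.07, -0.02, 0.0, 45, -2, -87, -25, 0.11, -0.03, 0.0, 45, -3, -117, -33, 0.14, -0.04, 0.0, 45, -4, -146, -41, 0.18, -0.06, 0.0, 45, -5, -175, -49, 0.22, -0.07, 0.0, 45, -5, -204, -57, 0.25, -0.08, 0.0, 45, -6, -234, -66, 0.29, -0.09, -0.01, 45, -7, -263, -74, 0.33, -0.1, -0.01, 45, -8, -292, -82, 0.36, -0.11, -0.01])

```text
t: 2.6
ee_pos: [0.37, 0.0331, 0.2072]
ee_rot: [0.148, 0.963, 0.088, 0.206]
wrist_force: [-0.8, -0.6, 0.6]
gripper_width: 0.0452
gripper_force: 0.0
```

```bash
python3 - <<'E'
from h import *
s=get_state();im=viewer.snapshot("wrist");c=viewer.calibration("wrist");cv2.imwrite("pics/w1.png",im[:,:,::-1])
print(s["t"],s["ee_pos"].round(4),s["ee_rot"].round(3),s["q"].round(2),s["wrist_force"])
y,z=outer(F[3])
for p in [(-125,y,z),(-50,y,z),(-125,-130,50),(-50,-130,50)]: print(p,proj(c,rest2w(F,p)).round())
E
```

```text
2.6 [0.37   0.0331 0.2072] [0.148 0.963 0.088 0.206] [ 0.91 -0.42 -0.81  2.46 -0.76  0.67  1.87] [-0.83852001 -0.59349771  0.59284912]
(-125, np.float64(-222.40034534551623), np.float64(118.64529248265559)) [-108.  480.]
(-50, np.float64(-222.40034534551623), np.float64(118.64529248265559)) [-34. 521.]
(-125, -130, 50) [ 72. 352.]
(-50, -130, 50) [111. 403.]
```

View pics/w1.png

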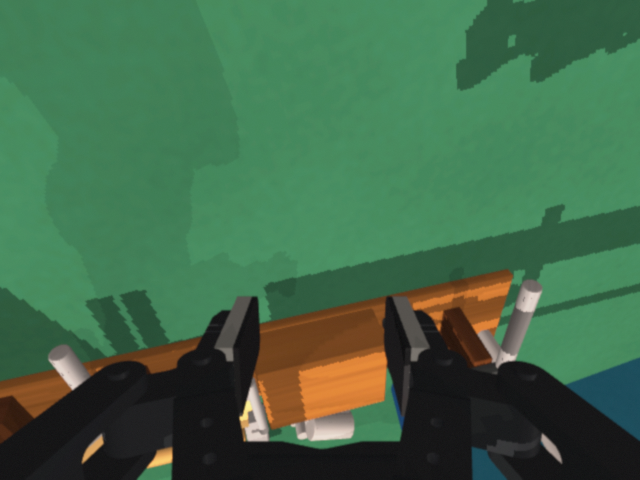

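The view shows the inner rod end at (62,355), where my frame predicts (72,352), and the keeper rod end at (533,287), so the frame is right. The arm stalled because the path ran too close to the base (joint 4 is at its limit). I'll back out to a larger radius with less lean.

```bash
cat >>h.py <<'E'
def sync():
    s=get_state();json.dump([s["ee_pos"].tolist(),s["ee_rot"].tolist()],open("cmd.json","w"))
def W(p): return [1000*v for v in w2rest(p)]
E
python3 - <<'E'
from h import *
sync()
plan([(10,45,W([.47,0,.24]),0,20)],over=0)
E
```

```text
[45,10,-3,3,-0.02,0.01,0.01,45,20,-5,7,-0.04,0.02,0.02,45,30,-8,10,-0.06,0.03,0.03,45,40,-11,13,-0.09,0.04,0.03,45,50,-13,16,-0.11,0.05,0.04,45,60,-16,20,-0.13,0.06,0.05,45,70,-19,23,-0.15,0.07,0.06,45,80,-21,26,-0.17,0.08,0.07,45,90,-24,30,-0.19,0.09,0.08,45,100,-27,33,-0.21,0.1,0.09]
end [ 4.704e-01 -4.000e-04  2.401e-01] [ 0.093  0.981 -0.014  0.17 ]
```

Emit:
arm_command(deltas=[45, 10, -3, 3, -0.02, 0.01, 0.01, 45, 20, -5, 7, -0.04, 0.02, 0.02, 45, 30, -8, 10, -0.06, 0.03, 0.03, 45, 40, -11, 13, -0.09, 0.04, 0.03, 45, 50, -13, 16, -0.11, 0.05, 0.04, 45, 60, -16, 20, -0.13, 0.06, 0.05, 45, 70, -19, 23, -0.15, 0.07, 0.06, 45, 80, -21, 26, -0.17, 0.08, 0.07, 45, 90, -24, 30, -0.19, 0.09, 0.08, 45, 100, -27, 33, -0.21, 0.1, 0.09])

```text
t: 3.48
ee_pos: [0.4707, 0.0069, 0.2407]
ee_rot: [0.085, 0.982, -0.013, 0.168]
wrist_force: [-0.7, -0.2, -0.0]
gripper_width: 0.045
gripper_force: 0.0
```

```bash
python3 - <<'E'
from h import *
s=get_state();print(s["t"],s["ee_pos"].round(4),s["ee_rot"].round(3),s["q"].round(3),load()[0],load()[1].as_quat().round(3))
print([round(v) for v in W(s["ee_pos"])])
E
```

```text
3.4833 [0.4707 0.0069 0.2407] [ 0.085  0.982 -0.013  0.168] [ 1.315 -0.243 -1.3    2.162 -0.266  0.723  1.552] [ 4.70399553e-01 -4.16563084e-04  2.40083768e-01] [ 0.093  0.981 -0.014  0.17 ]
[-172, 39, 241]
```

```bash
cat >kin.py <<'E'
from h import *
from itertools import product
D=[([-1.25096416,.39920211,.04502493,1.53785629,-.01868367,1.20685989,-.05071427],[.26409582,.59330886,.25226723],[.207833759,.978163699,-.000943864,-.00012655]),
([.91,-.42,-.81,2.46,-.76,.67,1.87],[.37,.0331,.2072],[.148,.963,.088,.206])]
def fk(q,p,s):
    h,L1,L2,L3,a,b,c,f0,f7=p;P=np.zeros(3);M=R.from_euler('z',f0);Z=lambda i,o=0:R.from_euler('z',s[i]*q[2*i]+o);Y=lambda i:R.from_euler('y',q[i])
    P=P+M.apply([0,0,h]);M=M*Z(0)*Y(1);P=P+M.apply([a,0,L1]);M=M*Z(1)*Y(3);P=P+M.apply([b,0,L2]);M=M*Z(2)*Y(5);P=P+M.apply([c,0,L3]);return P,M*Z(3,f7)
def fit(D):
    best=None
    for s in product((1,-1),repeat=4):
        def r(p):
            o=[]
            for q,P,Q in D:
                A,B=fk(q,p,s);o+=list(A-P)+list(.2*(B*R.from_quat(Q).inv()).as_rotvec())
            return o
        for f0 in(0,np.pi):
          for f7 in(0,np.pi/2,np.pi,-np.pi/2):
            u=least_squares(r,[.33,.35,.35,.25,0,0,0,f0,f7])
            if best is None or u.cost<best[0]:best=(u.cost,u.x,s,u.fun)
    return best
if __name__=="__main__":
    s=get_state();D.append((s["q"],s["ee_pos"],s["ee_rot"]))
    b=fit(D);print(b[0],b[1].round(3),b[2],np.round(b[3],4))
E
python3 kin.py
```

```text
3.090253868470116e-05 [ 2.170e-01  5.220e-01  4.570e-01  2.810e-01  7.000e-03 -1.000e-03
 -1.300e-02 -6.400e-02  1.506e+00] (-1, -1, -1, -1) [-0.0015  0.0004 -0.0001  0.      0.      0.0002 -0.0001  0.0002 -0.0023
 -0.0043 -0.0005 -0.0032  0.0002 -0.0007  0.0024 -0.0042  0.0008 -0.0006]
```

```bash
cat >>kin.py <<'E'
PK=np.array([.217,.522,.457,.281,.007,-.001,-.013,-.064,1.506]);SG=(-1,)*4
LO=np.array([-2.82,-.49,-1.37,0,-1.36,.23,-2.94]);HI=np.array([2.82,2.23,1.46,2.46,4.5,2,2.94])
def ik(q,P,Rt):
    def r(x):
        A,B=fk(x,PK,SG);return np.r_[(A-P)*50,(B*Rt.inv()).as_rotvec()*10,.02*(x-q)]
    q=np.clip(q,LO+1e-4,HI-1e-4);u=least_squares(r,q,bounds=(LO,HI),max_nfev=30);A,B=fk(u.x,PK,SG);return u.x,np.linalg.norm(A-P)*1000
def sim(wps,over=4,q=None):
    q=get_state()["q"] if q is None else q;p,Rc=fk(q,PK,SG)
    for n,g,x,roll,lean in wps:
        Rt=near(tool(roll,lean),Rc);pt=rest2w(F,x)+Rt.apply([0,0,over/1000]);sl=Slerp([0,1],R.concatenate([Rc,Rt]));m=0;dm=0
        for i in range(1,6):
            q0=q;q,e=ik(q,p+(pt-p)*i/5,sl(i/5));m=max(m,e);dm=max(dm,abs(q-q0).max()*5/n*12)
        print(np.round(x),roll,lean,"q",q.round(2),"err",round(m,1),"v",round(dm,2));p,Rc=pt,Rt
    return q
def arcO(a,dr=0): y,z=outer(a);return (-90,y,z)
def arcI(a): # inner rod: open (-130,-10) turns to (130,10) about y0,z60
    return (-90,-130*np.cos(a)-10*np.sin(a)*1,60-10*np.cos(a)+130*np.sin(a))
def arcK(a): return (-90,155+85*np.cos(a),88+85*np.sin(a))
E
python3 - <<'E'
from kin import *
y,z=outer(F[3])
for L,r0,r1 in((38,35,-40),(30,35,-40)):
    w=[(10,45,W([.48,-.12,.2]),10,25),(10,45,(-170,y,z),r0,L),(10,45,(-90,y,z),r0,L)]
    w+=[(6,19,arcO(a),r0+(r1-r0)*(a-.68)/2.46,L) for a in np.linspace(.9,3.14,7)]
    w+=[(10,40,(-190,-15,80),r1,L),(10,40,(-180,-130,50),r0,L),(10,40,(-90,-130,50),r0,L)]
    w+=[(6,19,arcI(a),r0+(r1-r0)*a/3.14,L) for a in np.linspace(.4,3.14,7)]
    w+=[(10,45,(-190,140,100),r1,L),(10,40,(-180,240,88),r1,L),(10,40,(-90,240,88),r1,L)]
    w+=[(6,19,arcK(a),r1-(r1-r0)*a/3.14,L) for a in np.linspace(.4,3.14,7)]
    sim(w);print()
E
```

```text
[-138.  -84.  200.] 10 25 q [ 1.42  0.09 -1.19  2.24 -0.28  0.47  1.81] err 0.0 v 0.45
[-170. -222.  119.] 35 38 q [ 1.85  0.76 -1.26  2.3  -0.4   0.31  2.34] err 0.0 v 1.09
[ -90. -222.  119.] 35 38 q [ 1.64  0.77 -1.16  2.16 -0.41  0.29  2.28] err 0.0 v 0.27
[ -90. -205.  137.] 28.29268292682927 38 q [ 1.61  0.65 -1.18  2.2  -0.42  0.23  2.25] err 0.0 v 0.25
[ -90. -168.  158.] 16.910569105691057 38 q [ 1.33  0.33 -0.93  2.25 -0.99  0.23  2.7 ] err 0.0 v 1.67
[ -90. -126.  165.] 5.5284552845528445 38 q [ 0.21  0.15  0.13  2.3  -1.34  0.23  2.94] err 0.0 v 3.51
[-90. -85. 156.] -5.853658536585364 38 q [-0.86  0.32  1.13  2.3  -1.36  0.23  2.85] err 2.3 v 3.43
[-90. -49. 132.] -17.235772357723576 38 q [-1.12  0.6   1.31  2.29 -1.36  0.23  2.71] err 4.0 v 0.72
[-90. -25.  97.] -28.61788617886178 38 q [-1.23  0.89  1.33  2.27 -1.36  0.23  2.56] err 4.6 v 0.59
[-90. -15.  55.] -40.0 38 q [-1.29  1.18  1.32  2.25 -1.36  0.23  2.43] err 4.5 v 0.58
[-190  -15   80] -40 38 q [-1.52  1.14  1.41  2.45 -1.36  0.23  2.44] err 4.1 v 0.29
[-180 -130   50] 35 38 q [ 1.56  0.72 -1.04  2.39 -1.06  0
[... 3873 characters left out ...]
 err 0.0 v 0.18
[-90. 233. 121.] -30.445859872611464 30 q [-0.    0.7  -0.92  1.89  1.32  1.39 -0.01] err 0.0 v 0.28
[-90. 211. 152.] -19.538216560509554 30 q [ 0.19  0.59 -1.03  1.96  1.27  1.19  0.  ] err 0.0 v 0.42
[-90. 177. 170.] -8.63057324840764 30 q [ 0.44  0.49 -1.14  2.05  1.23  0.95  0.03] err 0.0 v 0.53
[-90. 138. 171.] 2.277070063694268 30 q [ 0.71  0.45 -1.23  2.13  1.2   0.69  0.06] err 0.0 v 0.55
[-90. 103. 155.] 13.184713375796186 30 q [ 0.91  0.48 -1.27  2.21  1.25  0.44  0.06] err 0.0 v 0.52
[-90.  79. 126.] 24.09235668789809 30 q [ 1.02  0.58 -1.22  2.26  1.47  0.23 -0.1 ] err 0.0 v 0.86
[-90.  70.  88.] 35.0 30 q [ 1.13  0.89 -1.3   2.29  1.91  0.27 -0.38] err 0.0 v 1.12
```

```bash
python3 - <<'E'
from kin import *
y,z=outer(F[3])
for L,r0,r1 in((30,22,-25),(27,22,-25)):
    w=[(10,45,W([.48,-.12,.2]),10,25),(10,45,(-170,y,z),r0,L),(10,45,(-90,y,z),r0,L)]
    w+=[(6,19,arcO(a),r0+(r1-r0)*(a-.68)/2.46,L) for a in np.linspace(.9,3.14,7)]
    w+=[(10,40,(-170,-15,80),r1,L),(10,40,(-170,-130,80),r0,L),(10,40,(-90,-130,50),r0,L)]
    w+=[(6,19,arcI(a),r0+(r1-r0)*a/3.14,L) for a in np.linspace(.4,3.14,7)]
    w+=[(10,45,(-170,140,100),r1,L),(10,40,(-170,240,88),r1,L),(10,40,(-90,240,88),r1,L)]
    w+=[(6,19,arcK(a),r1-(r1-r0)*a/3.14,L) for a in np.linspace(.4,3.14,7)]
    sim(w);print()
E
```

```text
[-138.  -84.  200.] 10 25 q [ 1.42  0.09 -1.19  2.24 -0.28  0.47  1.81] err 0.0 v 0.45
[-170. -222.  119.] 22 30 q [ 1.72  0.53 -1.17  2.28 -0.24  0.35  2.17] err 0.0 v 0.6
[ -90. -222.  119.] 22 30 q [ 1.47  0.57 -1.02  2.13 -0.21  0.35  2.08] err 0.0 v 0.32
[ -90. -205.  137.] 17.796747967479675 30 q [ 1.43  0.47 -1.01  2.15 -0.21  0.34  2.03] err 0.0 v 0.2
[ -90. -168.  158.] 10.663956639566393 30 q [ 1.28  0.32 -0.94  2.19 -0.18  0.3   1.92] err 0.0 v 0.36
[ -90. -126.  165.] 3.5311653116531154 30 q [ 0.96  0.2  -0.71  2.23 -0.01  0.25  1.67] err 0.0 v 0.78
[-90. -85. 156.] -3.601626016260159 30 q [ 0.62  0.18 -0.49  2.25  0.58  0.24  1.02] err 0.0 v 2.05
[-90. -49. 132.] -10.734417344173444 30 q [ 0.25  0.22 -0.26  2.26  1.08  0.31  0.45] err 0.0 v 1.25
[-90. -25.  97.] -17.86720867208672 30 q [ 0.08  0.31 -0.21  2.26  1.39  0.46  0.1 ] err 0.0 v 0.92
[-90. -15.  55.] -25.0 30 q [-0.03  0.44 -0.19  2.26  1.56  0.61 -0.1 ] err 0.0 v 0.5
[-170  -15   80] -25 30 q [-0.06  0.29 -0.23  2.41  1.51  0.63 -0.13] err 0.0 v 0.19
[-170 -130   80] 22 30 q [ 1.65  0.82 -1.37  2.39  1.23  0.3
[... 3871 characters left out ...]
err 0.0 v 0.17
[-90. 233. 121.] -19.012738853503187 27 q [ 0.12  0.65 -0.98  1.92  1.26  1.2  -0.02] err 0.0 v 0.22
[-90. 211. 152.] -12.17728237791932 27 q [ 0.28  0.56 -1.06  1.97  1.2   1.07  0.03] err 0.0 v 0.34
[-90. 177. 170.] -5.341825902335454 27 q [ 0.49  0.49 -1.15  2.03  1.14  0.91  0.09] err 0.0 v 0.43
[-90. 138. 171.] 1.4936305732484065 27 q [ 0.7   0.46 -1.23  2.1   1.11  0.73  0.15] err 0.0 v 0.44
[-90. 103. 155.] 8.329087048832278 27 q [ 0.86  0.49 -1.27  2.17  1.13  0.56  0.18] err 0.0 v 0.35
[-90.  79. 126.] 15.164543524416139 27 q [ 0.94  0.54 -1.22  2.22  1.22  0.39  0.15] err 0.0 v 0.34
[-90.  70.  88.] 22.0 27 q [ 0.94  0.61 -1.1   2.25  1.47  0.23 -0.05] err 0.0 v 0.85
```

```bash
python3 - <<'E'
from kin import *
sync();y,z=outer(F[3])
plan([(8,45,W([.48,-.12,.2]),10,25),(12,45,(-165,y,z),22,28)])
E
```

```text
[45,1,-16,-6,0.02,-0.02,-0.0,45,3,-32,-11,0.04,-0.03,-0.01,45,4,-47,-17,0.06,-0.05,-0.01,45,6,-63,-22,0.08,-0.06,-0.01,45,7,-79,-28,0.09,-0.08,-0.02,45,8,-95,-33,0.11,-0.09,-0.02,45,10,-111,-39,0.13,-0.11,-0.02,45,11,-127,-44,0.15,-0.13,-0.03,45,7,-138,-51,0.17,-0.13,-0.03,45,2,-148,-58,0.18,-0.14,-0.03]
[45,-4,-11,-6,0.02,-0.01,-0.0,45,-8,-22,-13,0.04,-0.02,-0.0,45,-13,-33,-20,0.05,-0.02,-0.0,45,-17,-44,-27,0.07,-0.03,-0.01,45,-21,-55,-34,0.08,-0.04,-0.01,45,-26,-66,-40,0.1,-0.05,-0.01,45,-30,-77,-47,0.12,-0.05,-0.01,45,-35,-87,-54,0.13,-0.06,-0.01,45,-39,-98,-61,0.15,-0.07,-0.01,45,-43,-109,-67,0.17,-0.08,-0.01]
end [ 0.4297 -0.2501  0.1157] [0.136 0.943 0.164 0.256]
```

Emit:
arm_command(deltas=[45, 1, -16, -6, 0.02, -0.02, 0, 45, 3, -32, -11, 0.04, -0.03, -0.01, 45, 4, -47, -17, 0.06, -0.05, -0.01, 45, 6, -63, -22, 0.08, -0.06, -0.01, 45, 7, -79, -28, 0.09, -0.08, -0.02, 45, 8, -95, -33, 0.11, -0.09, -0.02, 45, 10, -111, -39, 0.13, -0.11, -0.02, 45, 11, -127, -44, 0.15, -0.13, -0.03, 45, 7, -138, -51, 0.17, -0.13, -0.03, 45, 2, -148, -58, 0.18, -0.14, -0.03])

```text
t: 4.32
ee_pos: [0.4729, -0.1422, 0.182]
ee_rot: [0.117, 0.963, 0.08, 0.228]
wrist_force: [0.1, -0.9, -0.1]
gripper_width: 0.0447
gripper_force: 0.0
```

Emit:
arm_command(deltas=[45, -4, -11, -6, 0.02, -0.01, 0, 45, -8, -22, -13, 0.04, -0.02, 0, 45, -13, -33, -20, 0.05, -0.02, 0, 45, -17, -44, -27, 0.07, -0.03, -0.01, 45, -21, -55, -34, 0.08, -0.04, -0.01, 45, -26, -66, -40, 0.1, -0.05, -0.01, 45, -30, -77, -47, 0.12, -0.05, -0.01, 45, -35, -87, -54, 0.13, -0.06, -0.01, 45, -39, -98, -61, 0.15, -0.07, -0.01, 45, -43, -109, -67, 0.17, -0.08, -0.01])

```text
t: 5.15
ee_pos: [0.4293, -0.2502, 0.1143]
ee_rot: [0.136, 0.943, 0.166, 0.255]
wrist_force: [0.6, 0.5, -0.1]
gripper_width: 0.0454
gripper_force: 0.0
```

```bash
cat >st.py <<'E'
from kin import *
s=get_state();P,Q=load();print(s["t"],s["ee_pos"].round(4),"cmd",P.round(4),"q",s["q"].round(2),"F",s["wrist_force"].round(1),"g",s["gripper_width"].round(4),"rot err",((R.from_quat(s["ee_rot"])*Q.inv()).magnitude()*57).round(1))
E
python3 st.py; python3 - <<'E'
from kin import *
im=viewer.snapshot("wrist");c=viewer.calibration("wrist");cv2.imwrite("pics/w2.png",im[:,:,::-1])
y,z=outer(F[3])
for p in [(-125,y,z),(-50,y,z),(-125,-130,50),(-50,-130,50)]: print(p,proj(c,rest2w(F,p)).round())
E
```

```text
(-125, np.float64(-222.40034534551623), np.float64(118.64529248265559)) [332. 416.]
(-50, np.float64(-222.40034534551623), np.float64(118.64529248265559)) [330. 480.]
(-125, -130, 50) [440. 230.]
(-50, -130, 50) [418. 313.]Traceback (most recent call last):
  File "st.py", line 2, in <module>
    s=get_state();P,Q=load();print(s["t"],s["ee_pos"].round(4),"cmd",P.round(4),"q",s["q"].round(2),"F",s["wrist_force"].round(1),"g",s["gripper_width"].round(4),"rot err",((R.from_quat(s["ee_rot"])*Q.inv()).magnitude()*57).round(1))
                                                                                                                                      ^^^^^^^^^^^^^^^^^^^^^^^^
AttributeError: 'float' object has no attribute 'round'
```

View pics/w2.png

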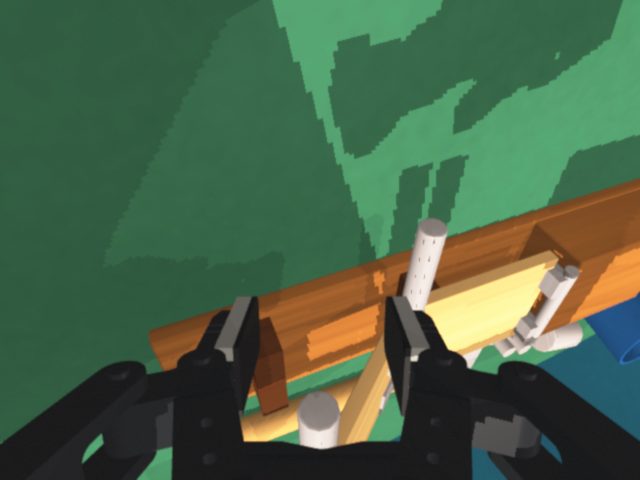

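The view shows the outer rod end at (320,408), predicted (332,416), and the inner rod end at (432,227), predicted (440,230). The rods therefore sit about 3.5 mm further to −y. I'll shift the frame, slide over the outer rod, and cage it loosely for the swing.

```bash
sed -i 's/F=\[.6318,-.0644/F=[.6311,-.0678/' h.py; sed -i 's/s\["gripper_width"\].round(4)/round(s["gripper_width"],4)/' st.py; python3 st.py; python3 - <<'E'
from kin import *
y,z=outer(F[3])
A=np.linspace(.68,1.6,13)[1:]
plan([(6,45,(-90,y,z),22,28),(2,22,(-90,y,z),22,28)]+[(1,22,arcO(a),22-47*(a-.68)/2.46,28) for a in A])
E
```

```text
[45,12,-3,0,-0.0,0.0,-0.0,45,24,-6,0,-0.0,0.0,-0.0,45,36,-9,0,-0.0,0.0,-0.0,45,48,-12,0,-0.0,0.0,-0.0,45,61,-15,0,-0.0,0.0,-0.0,45,73,-18,0,-0.0,0.0,-0.0,22,73,-18,0,-0.0,0.0,-0.0,22,73,-18,0,-0.0,0.0,-0.0,22,74,-13,6,-0.03,0.01,-0.0,22,75,-7,13,-0.05,0.01,-0.0]
[22,1,6,6,-0.03,0.01,-0.0,22,2,13,11,-0.05,0.01,-0.0,22,4,20,16,-0.08,0.02,-0.0,22,5,28,20,-0.1,0.02,-0.0,22,7,35,24,-0.13,0.03,-0.0,22,8,43,27,-0.15,0.03,-0.0,22,10,52,30,-0.18,0.04,-0.0,22,11,60,31,-0.2,0.04,-0.0,22,13,69,32,-0.23,0.05,-0.0,22,15,77,33,-0.26,0.05,-0.0]
end [ 0.5197 -0.1801  0.1617] [0.1   0.964 0.012 0.246]Traceback (most recent call last):
  File "st.py", line 2, in <module>
    s=get_state();P,Q=load();print(s["t"],s["ee_pos"].round(4),"cmd",P.round(4),"q",s["q"].round(2),"F",s["wrist_force"].round(1),"g",round(s["gripper_width"],4),"rot err",((R.from_quat(s["ee_rot"])*Q.inv()).magnitude()*57).round(1))
                                                                                                                                                                            ^^^^^^^^^^^^^^^^^^^^^^^^^^^^^^^^^^^^^^^^^^^^^^^^^^^^^^^^^
AttributeError: 'float' object has no attribute 'round'
```

Emit:
arm_command(deltas=[45, 12, -3, 0, 0, 0, 0, 45, 24, -6, 0, 0, 0, 0, 45, 36, -9, 0, 0, 0, 0, 45, 48, -12, 0, 0, 0, 0, 45, 61, -15, 0, 0, 0, 0, 45, 73, -18, 0, 0, 0, 0, 22, 73, -18, 0, 0, 0, 0, 22, 73, -18, 0, 0, 0, 0, 22, 74, -13, 6, -0.03, 0.01, 0, 22, 75, -7, 13, -0.05, 0.01, 0])

```text
t: 6.03
ee_pos: [0.503, -0.2585, 0.1275]
ee_rot: [0.132, 0.948, 0.139, 0.253]
wrist_force: [-1.8, -2.9, 0.2]
gripper_width: 0.022
gripper_force: 1.5
```

```bash
sed -i 's/,"rot err".*$/)/' st.py; python3 st.py
```

```text
6.0333 [ 0.503  -0.2585  0.1275] cmd [ 0.5197 -0.1801  0.1617] q [ 1.4   0.42 -0.87  2.12 -0.39  0.44  2.25] F [-1.8 -2.9  0.2] g 0.022
```

Emit:
arm_command(deltas=[22, 1, 6, 6, -0.03, 0.01, 0, 22, 2, 13, 11, -0.05, 0.01, 0, 22, 4, 20, 16, -0.08, 0.02, 0, 22, 5, 28, 20, -0.1, 0.02, 0, 22, 7, 35, 24, -0.13, 0.03, 0, 22, 8, 43, 27, -0.15, 0.03, 0, 22, 10, 52, 30, -0.18, 0.04, 0, 22, 11, 60, 31, -0.2, 0.04, 0, 22, 13, 69, 32, -0.23, 0.05, 0, 22, 15, 77, 33, -0.26, 0.05, 0])

```text
t: 6.87
ee_pos: [0.5182, -0.1812, 0.1614]
ee_rot: [0.101, 0.964, 0.012, 0.245]
wrist_force: [-1.3, -1.0, 0.4]
gripper_width: 0.0222
gripper_force: 0.8
```

```bash
python3 st.py; python3 - <<'E'
from kin import *
A=np.linspace(1.6,3.14,31)[1:]
plan([(1,22,arcO(a),22-50*(a-.68)/2.46,28) for a in A])
E
```

```text
6.8667 [ 0.5182 -0.1812  0.1614] cmd [ 0.5197 -0.1801  0.1617] q [ 0.94  0.16 -0.65  2.21 -0.08  0.32  1.75] F [-1.3 -1.   0.4] g 0.0222
[22,1,6,0,-0.03,0.01,-0.0,22,2,12,-1,-0.05,0.01,-0.0,22,3,17,-1,-0.07,0.02,-0.0,22,4,23,-2,-0.09,0.02,-0.0,22,5,28,-3,-0.1,0.02,-0.0,22,6,34,-5,-0.12,0.03,-0.0,22,7,39,-7,-0.14,0.03,-0.0,22,8,45,-9,-0.16,0.03,-0.0,22,9,50,-11,-0.18,0.04,-0.0,22,10,55,-14,-0.19,0.04,-0.0]
[22,1,5,-3,-0.02,0.0,-0.0,22,2,10,-6,-0.04,0.01,-0.0,22,3,15,-10,-0.06,0.01,-0.0,22,4,19,-13,-0.07,0.01,-0.0,22,5,23,-17,-0.09,0.02,-0.0,22,6,27,-21,-0.11,0.02,-0.0,22,6,31,-26,-0.13,0.02,-0.0,22,7,35,-30,-0.15,0.03,-0.0,22,8,38,-35,-0.16,0.03,-0.0,22,8,41,-40,-0.18,0.03,-0.0]
[22,1,3,-5,-0.02,0.01,-0.0,22,2,6,-10,-0.04,0.01,-0.0,22,2,8,-16,-0.06,0.01,-0.0,22,2,10,-21,-0.07,0.02,-0.0,22,3,12,-27,-0.09,0.02,-0.0,22,3,14,-32,-0.11,0.02,-0.0,22,3,15,-38,-0.13,0.03,-0.0,22,3,16,-44,-0.15,0.03,-0.0,22,4,16,-50,-0.16,0.04,-0.0,22,4,17,-56,-0.18,0.04,-0.0]
end [ 0.5417 -0.0671  0.0517] [ 0.03   0.943 -0.255  0.211]
```

Emit:
arm_command(deltas=[22, 1, 6, 0, -0.03, 0.01, 0, 22, 2, 12, -1, -0.05, 0.01, 0, 22, 3, 17, -1, -0.07, 0.02, 0, 22, 4, 23, -2, -0.09, 0.02, 0, 22, 5, 28, -3, -0.1, 0.02, 0, 22, 6, 34, -5, -0.12, 0.03, 0, 22, 7, 39, -7, -0.14, 0.03, 0, 22, 8, 45, -9, -0.16, 0.03, 0, 22, 9, 50, -11, -0.18, 0.04, 0, 22, 10, 55, -14, -0.19, 0.04, 0])

```text
t: 7.7
ee_pos: [0.5284, -0.1256, 0.1472]
ee_rot: [0.077, 0.966, -0.081, 0.234]
wrist_force: [-0.4, -0.5, 1.6]
gripper_width: 0.022
gripper_force: 0.5
```

Emit:
arm_command(deltas=[22, 1, 5, -3, -0.02, 0, 0, 22, 2, 10, -6, -0.04, 0.01, 0, 22, 3, 15, -10, -0.06, 0.01, 0, 22, 4, 19, -13, -0.07, 0.01, 0, 22, 5, 23, -17, -0.09, 0.02, 0, 22, 6, 27, -21, -0.11, 0.02, 0, 22, 6, 31, -26, -0.13, 0.02, 0, 22, 7, 35, -30, -0.15, 0.03, 0, 22, 8, 38, -35, -0.16, 0.03, 0, 22, 8, 41, -40, -0.18, 0.03, 0])

```text
t: 8.53
ee_pos: [0.5365, -0.0853, 0.1072]
ee_rot: [0.055, 0.958, -0.169, 0.226]
wrist_force: [-0.2, -0.7, 0.2]
gripper_width: 0.0221
gripper_force: 0.3
```

Emit:
arm_command(deltas=[22, 1, 3, -5, -0.02, 0.01, 0, 22, 2, 6, -10, -0.04, 0.01, 0, 22, 2, 8, -16, -0.06, 0.01, 0, 22, 2, 10, -21, -0.07, 0.02, 0, 22, 3, 12, -27, -0.09, 0.02, 0, 22, 3, 14, -32, -0.11, 0.02, 0, 22, 3, 15, -38, -0.13, 0.03, 0, 22, 3, 16, -44, -0.15, 0.03, 0, 22, 4, 16, -50, -0.16, 0.04, 0, 22, 4, 17, -56, -0.18, 0.04, 0])

```text
t: 9.37
ee_pos: [0.5414, -0.0684, 0.0512]
ee_rot: [0.031, 0.943, -0.255, 0.21]
wrist_force: [-0.1, -1.0, -0.7]
gripper_width: 0.0222
gripper_force: 0.5
```

```bash
python3 st.py; python3 - <<'E'
import cv2
from workcell import viewer
im=viewer.snapshot("scene")[:,:,::-1];cv2.imwrite("pics/s3.png",cv2.resize(im[228:440,160:420],None,fx=2.8,fy=2.8,interpolation=cv2.INTER_CUBIC))
E
```

```text
9.3667 [ 0.5414 -0.0684  0.0512] cmd [ 0.5417 -0.0671  0.0517] q [-0.06  0.45 -0.29  2.25  1.39  0.76 -0.01] F [-0.1 -1.  -0.7] g 0.0222
```

View pics/s3.png

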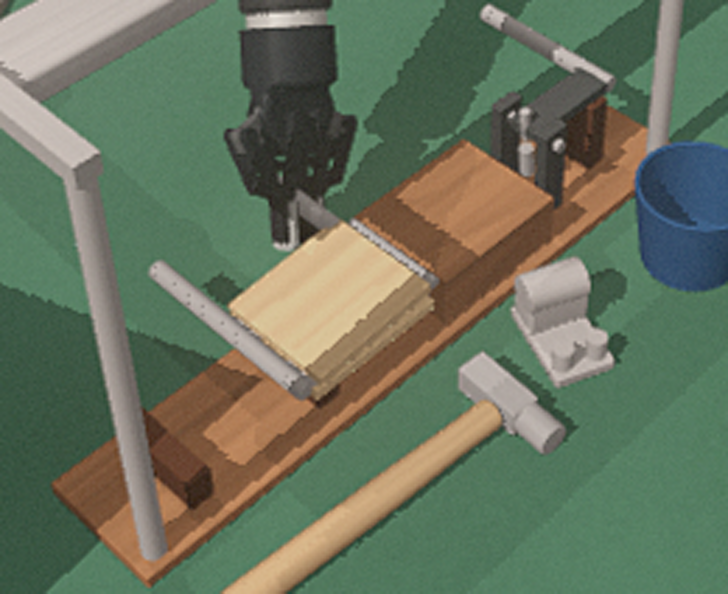

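The picture shows the outer leaf folded onto the inner one, with the inner leaf still on its rest. I'll press it down a few millimetres, slide off the rod end and move to the inner rod.

```bash
python3 - <<'E'
from kin import *
q0=get_state()["q"]
for mid in ([(20,45,(-165,-130,80),15,28)],[(20,45,(-165,-75,110),0,25),(20,45,(-165,-130,80),15,25)],[(10,45,(-165,-15,110),-10,25),(20,45,(-150,-130,80),10,25)]):
  for r in(15,22):
    print();sim([(3,22,(-90,-12,49),-28,28),(7,30,(-165,-15,60),-28,28)]+mid+[(10,45,(-160,-130,50),r,28),(8,45,(-90,-130,50),r,28)],q=q0)
E
```

```text
[-90 -12  49] -28 28 q [-0.    0.47 -0.25  2.23  1.5   0.69 -0.04] err 0.0 v 0.43
[-165  -15   60] -28 28 q [-0.03  0.37 -0.28  2.39  1.51  0.7  -0.14] err 0.0 v 0.27
[-165 -130   80] 15 28 q [ 1.56  0.69 -1.31  2.38  1.21  0.3   0.65] err 0.0 v 2.09
[-160 -130   50] 15 28 q [ 1.46  0.7  -1.17  2.38  1.43  0.23  0.46] err 0.0 v 0.38
[ -90 -130   50] 15 28 q [ 1.35  0.79 -1.16  2.23  1.34  0.33  0.54] err 0.0 v 0.22

[-90 -12  49] -28 28 q [-0.    0.47 -0.25  2.23  1.5   0.69 -0.04] err 0.0 v 0.43
[-165  -15   60] -28 28 q [-0.03  0.37 -0.28  2.39  1.51  0.7  -0.14] err 0.0 v 0.27
[-165 -130   80] 15 28 q [ 1.56  0.69 -1.31  2.38  1.21  0.3   0.65] err 0.0 v 2.09
[-160 -130   50] 22 28 q [ 1.55  0.83 -1.24  2.36  1.23  0.25  0.69] err 0.0 v 0.17
[ -90 -130   50] 22 28 q [ 1.43  0.89 -1.22  2.22  1.2   0.33  0.71] err 0.0 v 0.22

[-90 -12  49] -28 28 q [-0.    0.47 -0.25  2.23  1.5   0.69 -0.04] err 0.0 v 0.43
[-165  -15   60] -28 28 q [-0.03  0.37 -0.28  2.39  1.51  0.7  -0.14] err 0.0 v 0.27
[-165  -75  110] 0 25 q [ 1.    0.22 -0.89  2.39  0.75  0.23  0.84] err 0.0 v 1.29
[-165 -130
[... 1053 characters left out ...]
  0.26  0.88] err 0.0 v 1.24
[-160 -130   50] 15 28 q [ 1.46  0.7  -1.17  2.38  1.43  0.23  0.46] err 0.0 v 0.76
[ -90 -130   50] 15 28 q [ 1.35  0.79 -1.16  2.23  1.34  0.33  0.54] err 0.0 v 0.22

[-90 -12  49] -28 28 q [-0.    0.47 -0.25  2.23  1.5   0.69 -0.04] err 0.0 v 0.43
[-165  -15   60] -28 28 q [-0.03  0.37 -0.28  2.39  1.51  0.7  -0.14] err 0.0 v 0.27
[-165  -15  110] -10 25 q [ 0.24  0.17 -0.35  2.37  1.    0.37  0.42] err 0.0 v 1.02
[-150 -130   80] 10 25 q [ 1.39  0.53 -1.14  2.34  0.92  0.26  0.88] err 0.0 v 1.24
[-160 -130   50] 22 28 q [ 1.54  0.81 -1.22  2.36  1.2   0.23  0.72] err 0.0 v 0.5
[ -90 -130   50] 22 28 q [ 1.42  0.87 -1.2   2.22  1.16  0.31  0.74] err 0.0 v 0.22
```

```bash
python3 - <<'E'
from kin import *
w=[(3,22,(-90,-12,49),-28,28),(7,30,(-160,-15,60),-28,28),(10,45,(-160,-15,110),-10,23),(20,45,(-155,-130,80),10,22),(10,45,(-155,-130,50),20,23)]
sim(w+[(8,45,(-90,-130,50),20,23)]);plan(w)
E
```

```text
[-90 -12  49] -28 28 q [-0.    0.47 -0.25  2.23  1.5   0.69 -0.04] err 0.0 v 0.43
[-160  -15   60] -28 28 q [-0.03  0.37 -0.28  2.38  1.51  0.7  -0.13] err 0.0 v 0.25
[-160  -15  110] -10 23 q [ 0.27  0.18 -0.38  2.34  0.9   0.4   0.52] err 0.0 v 1.09
[-155 -130   80] 10 22 q [ 1.3   0.45 -1.03  2.32  0.52  0.26  1.25] err 0.0 v 0.94
[-155 -130   50] 20 23 q [ 1.42  0.67 -1.1   2.32  0.61  0.23  1.24] err 0.0 v 0.31
[ -90 -130   50] 20 23 q [ 1.29  0.72 -1.04  2.18  0.61  0.28  1.22] err 0.0 v 0.21
[22,0,1,-2,-0.0,-0.0,-0.0,22,0,2,-4,-0.0,-0.0,-0.0,22,0,3,-6,-0.0,-0.0,-0.0,30,-10,4,-4,-0.0,-0.0,-0.0,30,-20,6,-3,-0.0,-0.0,-0.0,30,-29,7,-1,-0.0,-0.0,-0.0,30,-39,9,1,-0.0,-0.0,-0.0,30,-49,10,2,-0.0,-0.0,-0.0,30,-59,12,4,-0.0,-0.0,-0.0,30,-69,13,5,-0.0,-0.0,-0.0]
[45,0,0,5,0.03,0.0,-0.01,45,0,0,10,0.06,0.0,-0.01,45,0,0,15,0.1,0.0,-0.01,45,0,1,20,0.13,0.01,-0.02,45,0,1,25,0.16,0.01,-0.02,45,0,1,30,0.19,0.01,-0.02,45,0,1,35,0.23,0.01,-0.02,45,0,1,40,0.26,0.02,-0.03,45,0,1,45,0.29,0.02,-0.03,45,0,1,50,0.32,0.02,-0.03]
[45,-1,-5,-2,0.02,-0.0,-0.0,45,-2,-11,-3,0.04,-0.0,-0.0,45,-3,-17,-5,0.05,-0.01,-0.0,45,-4,-22,-6,0.07,-0.01,-0.0,45,-4,-28,-8,0.09,-0.01,-0.0,45,-5,-34,-9,0.11,-0.01,-0.0,45,-6,-39,-11,0.12,-0.02,-0.0,45,-7,-45,-12,0.14,-0.02,-0.0,45,-8,-51,-14,0.16,-0.02,-0.0,45,-9,-56,-15,0.18,-0.02,-0.0]
[45,0,-6,-2,0.01,-0.01,-0.0,45,-1,-11,-3,0.03,-0.01,-0.0,45,-2,-17,-5,0.05,-0.01,-0.0,45,-3,-23,-6,0.07,-0.01,-0.0,45,-4,-28,-8,0.08,-0.02,-0.0,45,-5,-34,-9,0.1,-0.02,-0.0,45,-5,-40,-11,0.12,-0.02,-0.0,45,-6,-45,-12,0.13,-0.02,-0.0,45,-7,-51,-14,0.15,-0.03,-0.0,45,-8,-56,-15,0.17,-0.03,-0.0]
[45,0,0,-3,0.02,-0.0,-0.0,45,0,0,-6,0.03,-0.01,-0.0,45,0,0,-9,0.05,-0.01,-0.0,45,0,0,-12,0.07,-0.02,-0.01,45,0,0,-15,0.08,-0.02,-0.01,45,0,0,-18,0.1,-0.03,-0.01,45,0,0,-21,0.12,-0.03,-0.01,45,0,0,-24,0.13,-0.04,-0.01,45,0,0,-27,0.15,-0.04,-0.01,45,0,0,-30,0.17,-0.05,-0.01]
end [ 0.4557 -0.1651  0.0467] [0.128 0.957 0.152 0.213]
```

Emit:
arm_command(deltas=[22, 0, 1, -2, 0, 0, 0, 22, 0, 2, -4, 0, 0, 0, 22, 0, 3, -6, 0, 0, 0, 22, 0, 3, -7, 0, 0, 0, 22, 0, 3, -7, 0, 0, 0, 22, 0, 3, -7, 0, 0, 0, 22, 0, 3, -7, 0, 0, 0, 22, 0, 3, -6, 0, 0, 0, 22, 0, 3, -6, 0, 0, 0, 22, 0, 3, -6, 0, 0, 0])

```text
t: 10.25
ee_pos: [0.5409, -0.0659, 0.0456]
ee_rot: [0.031, 0.943, -0.255, 0.211]
wrist_force: [-1.0, -4.6, -0.0]
gripper_width: 0.0219
gripper_force: 2.3
```

Emit:
arm_command(deltas=[34, 0, 0, 1, 0, 0, 0, 34, -2, -1, 1, 0, 0, 0, 34, -10, 1, 2, 0, 0, 0, 34, -20, 3, 3, 0, 0, 0, 34, -30, 4, 5, 0, 0, 0, 34, -40, 6, 7, 0, 0, 0, 34, -50, 7, 9, 0, 0, 0, 34, -60, 9, 10, 0, 0, 0, 34, -69, 10, 11, 0, 0, 0, 34, -69, 10, 11, 0, 0, 0])

```text
t: 11.08
ee_pos: [0.4702, -0.0547, 0.0563]
ee_rot: [0.03, 0.943, -0.255, 0.21]
wrist_force: [0.1, 0.0, -0.1]
gripper_width: 0.0344
gripper_force: 0.0
```

Emit:
arm_command(deltas=[45, 0, 0, 5, 0.03, 0, -0.01, 45, 0, 0, 10, 0.06, 0, -0.01, 45, 0, 0, 15, 0.1, 0, -0.01, 45, 0, 1, 20, 0.13, 0.01, -0.02, 45, 0, 1, 25, 0.16, 0.01, -0.02, 45, 0, 1, 30, 0.19, 0.01, -0.02, 45, 0, 1, 35, 0.23, 0.01, -0.02, 45, 0, 1, 40, 0.26, 0.02, -0.03, 45, 0, 1, 45, 0.29, 0.02, -0.03, 45, 0, 1, 50, 0.32, 0.02, -0.03])

```text
t: 11.92
ee_pos: [0.4727, -0.0539, 0.107]
ee_rot: [0.076, 0.973, -0.104, 0.19]
wrist_force: [-0.1, -0.2, -0.3]
gripper_width: 0.0451
gripper_force: 0.0
```

Emit:
arm_command(deltas=[45, -1, -5, -2, 0.02, 0, 0, 45, -2, -11, -3, 0.04, 0, 0, 45, -3, -17, -5, 0.05, -0.01, 0, 45, -4, -22, -6, 0.07, -0.01, 0, 45, -4, -28, -8, 0.09, -0.01, 0, 45, -5, -34, -9, 0.11, -0.01, 0, 45, -6, -39, -11, 0.12, -0.02, 0, 45, -7, -45, -12, 0.14, -0.02, 0, 45, -8, -51, -14, 0.16, -0.02, 0, 45, -9, -56, -15, 0.18, -0.02, 0])

```text
t: 12.75
ee_pos: [0.4631, -0.1103, 0.0913]
ee_rot: [0.093, 0.977, -0.016, 0.192]
wrist_force: [-0.7, 0.1, -0.2]
gripper_width: 0.0451
gripper_force: 0.0
```

Emit:
arm_command(deltas=[45, 0, -6, -2, 0.01, -0.01, 0, 45, -1, -11, -3, 0.03, -0.01, 0, 45, -2, -17, -5, 0.05, -0.01, 0, 45, -3, -23, -6, 0.07, -0.01, 0, 45, -4, -28, -8, 0.08, -0.02, 0, 45, -5, -34, -9, 0.1, -0.02, 0, 45, -5, -40, -11, 0.12, -0.02, 0, 45, -6, -45, -12, 0.13, -0.02, 0, 45, -7, -51, -14, 0.15, -0.03, 0, 45, -8, -56, -15, 0.17, -0.03, 0])

```text
t: 13.58
ee_pos: [0.4548, -0.1663, 0.0762]
ee_rot: [0.11, 0.972, 0.069, 0.198]
wrist_force: [-0.1, -0.4, 0.2]
gripper_width: 0.045
gripper_force: 0.0
```

Emit:
arm_command(deltas=[45, 0, 0, -3, 0.02, 0, 0, 45, 0, 0, -6, 0.03, -0.01, 0, 45, 0, 0, -9, 0.05, -0.01, 0, 45, 0, 0, -12, 0.07, -0.02, -0.01, 45, 0, 0, -15, 0.08, -0.02, -0.01, 45, 0, 0, -18, 0.1, -0.03, -0.01, 45, 0, 0, -21, 0.12, -0.03, -0.01, 45, 0, 0, -24, 0.13, -0.04, -0.01, 45, 0, 0, -27, 0.15, -0.04, -0.01, 45, 0, 0, -30, 0.17, -0.05, -0.01])

```text
t: 14.42
ee_pos: [0.4557, -0.1656, 0.0463]
ee_rot: [0.129, 0.956, 0.153, 0.213]
wrist_force: [1.5, 0.1, 0.2]
gripper_width: 0.0447
gripper_force: 0.0
```

```bash
python3 st.py; python3 - <<'E'
from kin import *
im=viewer.snapshot("wrist");c=viewer.calibration("wrist");cv2.imwrite("pics/w4.png",im[:,:,::-1])
for p in [(-125,-15,55),(-125,-130,50),(-50,-130,50)]: print(p,proj(c,rest2w(F,p)).round())
E
```

```text
14.4167 [ 0.4557 -0.1656  0.0463] cmd [ 0.4557 -0.1651  0.0467] q [ 1.44  0.57 -1.05  2.3   0.17  0.24  1.68] F [1.5 0.1 0.2] g 0.0447
(-125, -15, 55) [591. 328.]
(-125, -130, 50) [325. 411.]
(-50, -130, 50) [325. 495.]
```

View pics/w4.png

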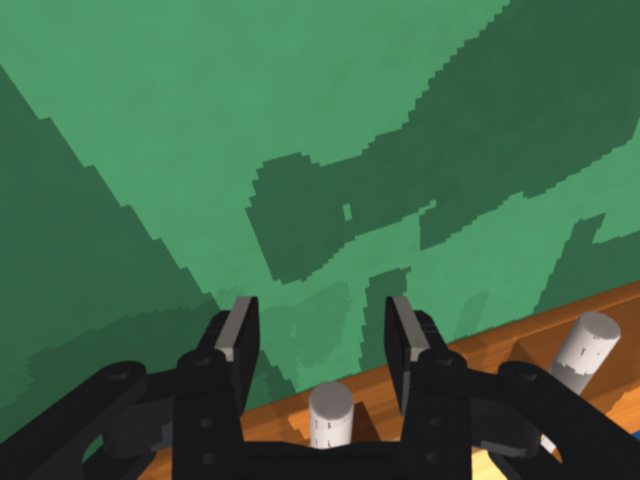

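The inner rod end is at (331,402) and the folded outer rod end at (600,326), both within about 2 mm of prediction. Next I grip the inner rod and lift.

```bash
python3 - <<'E'
from kin import *
lean=lambda a:23+7*np.sin(a)
roll=lambda a:20-45*a/np.pi
A=np.linspace(0,.5,11)[1:]
w=[(6,45,(-90,-130,50),20,23),(4,8,(-90,-130,50),20,23)]
q=sim(w+[(8,8,arcI(a),roll(a),lean(a)) for a in np.linspace(.4,3.14,9)])
plan(w+[(1,8,arcI(a),roll(a),lean(a)) for a in A])
E
```

```text
[ -90 -130   50] 20 23 q [ 1.2   0.63 -0.91  2.19  0.18  0.24  1.61] err 0.0 v 0.54
[ -90 -130   50] 20 23 q [ 1.2   0.63 -0.91  2.19  0.18  0.24  1.61] err 0.0 v 0.0
[ -90. -124.  101.] 14.270422048691767 25.725928396160555 q [ 1.19  0.47 -0.93  2.21  0.16  0.24  1.56] err 0.0 v 0.25
[ -90. -103.  141.] 9.364470927884094 27.732923817672734 q [ 1.12  0.32 -0.92  2.23  0.15  0.25  1.49] err 0.0 v 0.22
[-90. -70. 170.] 4.458519807076421 29.190123901058083 q [ 0.95  0.2  -0.83  2.23  0.21  0.27  1.34] err 0.0 v 0.28
[-90. -28. 187.] -0.4474313137312578 29.928254463290077 q [ 0.69  0.14 -0.68  2.22  0.45  0.32  1.03] err 0.0 v 0.5
[-90.  16. 189.] -5.353382434538929 29.861571309516318 q [ 0.47  0.14 -0.61  2.2   0.73  0.43  0.69] err 0.0 v 0.59
[-90.  58. 177.] -10.259333555346608 28.99782062127041 q [ 0.3   0.21 -0.59  2.16  0.92  0.57  0.44] err 0.0 v 0.46
[-90.  94. 150.] -15.165284676154279 27.437339129079945 q [ 0.16  0.3  -0.58  2.12  1.04  0.72  0.27] err 0.0 v 0.3
[-90. 119. 113.] -20.071235796961943 25.361398597015146 q [ 0.04  0.42 -0.55  2.08  1.11  0.84  0.17] err 0.0 v 0.19
[-90. 130.  70.] -24.97718691776963 23.011148570415408 q [-0.04  0.53 -0.52  2.04  1.16  0.93  0.11] err 0.0 v 0.17
[45,11,-2,0,-0.0,0.0,0.0,45,21,-4,0,-0.0,0.0,0.0,45,32,-6,0,-0.0,0.0,0.0,45,43,-8,0,-0.0,0.0,0.0,45,53,-10,0,-0.0,0.0,0.0,45,64,-12,0,-0.0,0.0,0.0,8,64,-12,0,-0.0,0.0,0.0,8,64,-12,0,-0.0,0.0,0.0,8,64,-12,0,-0.0,0.0,0.0,8,64,-12,0,-0.0,0.0,0.0]
[8,0,-1,6,-0.02,-0.0,0.0,8,0,-1,13,-0.03,-0.0,-0.0,8,0,0,19,-0.04,-0.01,-0.0,8,0,0,26,-0.06,-0.01,-0.01,8,0,1,32,-0.07,-0.01,-0.01,8,1,2,39,-0.08,-0.02,-0.01,8,1,4,45,-0.1,-0.02,-0.01,8,1,6,51,-0.11,-0.02,-0.01,8,2,8,57,-0.12,-0.03,-0.01,8,2,10,63,-0.14,-0.03,-0.01]
end [ 0.5217 -0.1671  0.1097] [0.115 0.961 0.085 0.237]
```

Emit:
arm_command(deltas=[45, 11, -2, 0, 0, 0, 0, 45, 21, -4, 0, 0, 0, 0, 45, 32, -6, 0, 0, 0, 0, 45, 43, -8, 0, 0, 0, 0, 45, 53, -10, 0, 0, 0, 0, 45, 64, -12, 0, 0, 0, 0, 8, 64, -12, 0, 0, 0, 0, 8, 64, -12, 0, 0, 0, 0, 8, 64, -12, 0, 0, 0, 0, 8, 64, -12, 0, 0, 0, 0])

```text
t: 15.3
ee_pos: [0.5199, -0.1752, 0.0474]
ee_rot: [0.128, 0.956, 0.154, 0.213]
wrist_force: [2.2, 4.1, 5.0]
gripper_width: 0.0144
gripper_force: 58.3
```

```bash
python3 st.py
```

```text
15.3 [ 0.5199 -0.1752  0.0474] cmd [ 0.5217 -0.1671  0.1097] q [ 1.28  0.61 -0.96  2.18  0.18  0.27  1.63] F [2.2 4.1 5. ] g 0.0144
```

Emit:
arm_command(deltas=[8, 0, -1, 6, -0.02, 0, 0, 8, 0, -1, 13, -0.03, 0, 0, 8, 0, 0, 19, -0.04, -0.01, 0, 8, 0, 0, 26, -0.06, -0.01, -0.01, 8, 0, 1, 32, -0.07, -0.01, -0.01, 8, 1, 2, 39, -0.08, -0.02, -0.01, 8, 1, 4, 45, -0.1, -0.02, -0.01, 8, 1, 6, 51, -0.11, -0.02, -0.01, 8, 2, 8, 57, -0.12, -0.03, -0.01, 8, 2, 10, 63, -0.14, -0.03, -0.01])

```text
t: 16.13
ee_pos: [0.5214, -0.1665, 0.1094]
ee_rot: [0.116, 0.961, 0.087, 0.237]
wrist_force: [12.1, 3.5, -9.1]
gripper_width: 0.0144
gripper_force: 59.2
```

```bash
python3 st.py;  python3 - <<'E'
from kin import *
lean=lambda a:23+7*np.sin(a)
roll=lambda a:20-45*a/np.pi
A=np.linspace(.5,2.5,42)[1:-3]
plan([(1,8,arcI(.5),roll(.5),lean(.5)),(1,19,arcI(.5),roll(.5),lean(.5))]+[(1,19,arcI(a),roll(a),lean(a)) for a in A])
E
```

```text
16.1333 [ 0.5214 -0.1665  0.1094] cmd [ 0.5217 -0.1671  0.1097] q [ 1.25  0.39 -0.99  2.21  0.16  0.27  1.56] F [12.1  3.5 -9.1] g 0.0144
[8,0,0,0,0.0,0.0,-0.0,19,0,0,0,0.0,0.0,-0.0,19,1,3,6,-0.01,-0.0,-0.01,19,1,6,12,-0.02,-0.0,-0.01,19,2,9,17,-0.03,-0.01,-0.01,19,3,12,22,-0.05,-0.01,-0.01,19,3,16,28,-0.06,-0.01,-0.01,19,4,20,32,-0.07,-0.01,-0.01,19,5,24,37,-0.09,-0.01,-0.01,19,6,29,42,-0.1,-0.02,-0.01]
[19,1,4,4,-0.01,0.0,-0.0,19,2,9,8,-0.02,0.0,-0.0,19,3,14,12,-0.04,0.0,-0.0,19,4,19,15,-0.05,0.0,-0.0,19,5,24,18,-0.06,0.0,-0.0,19,6,30,21,-0.07,0.0,-0.0,19,7,35,24,-0.09,0.0,-0.0,19,8,41,27,-0.1,0.0,-0.0,19,9,47,29,-0.11,0.0,-0.0,19,10,53,31,-0.12,0.0,-0.0]
[19,2,6,1,-0.02,0.0,-0.0,19,3,12,2,-0.03,0.01,-0.0,19,4,18,3,-0.04,0.01,-0.0,19,5,24,4,-0.05,0.01,-0.0,19,6,31,4,-0.06,0.01,-0.0,19,7,37,4,-0.08,0.02,-0.0,19,9,43,4,-0.09,0.02,-0.0,19,10,49,3,-0.1,0.02,-0.0,19,11,55,2,-0.11,0.03,-0.0,19,12,61,1,-0.12,0.03,-0.0]
[19,1,6,-1,-0.01,0.0,-0.0,19,3,12,-3,-0.03,0.01,-0.0,19,4,18,-5,-0.04,0.01,-0.0,19,5,24,-8,-0.05,0.02,-0.0,19,6,30,-10,-0.06,0.02,-0.01,19,7,35,-13,-0.07,0.03,-0.01,19,8,40,-17,-0.08,0.03,-0.01,19,9,45,-20,-0.09,0.04,-0.01,19,10,50,-24,-0.11,0.04,-0.01,19,11,55,-28,-0.12,0.05,-0.01]
end [0.5607 0.0309 0.1557] [ 0.064  0.961 -0.14   0.228]
```

Emit:
arm_command(deltas=[8, 0, 0, 0, 0, 0, 0, 19, 0, 0, 0, 0, 0, 0, 19, 1, 3, 6, -0.01, 0, -0.01, 19, 1, 6, 12, -0.02, 0, -0.01, 19, 2, 9, 17, -0.03, -0.01, -0.01, 19, 3, 12, 22, -0.05, -0.01, -0.01, 19, 3, 16, 28, -0.06, -0.01, -0.01, 19, 4, 20, 32, -0.07, -0.01, -0.01, 19, 5, 24, 37, -0.09, -0.01, -0.01, 19, 6, 29, 42, -0.1, -0.02, -0.01])

```text
t: 16.97
ee_pos: [0.5252, -0.1439, 0.1515]
ee_rot: [0.111, 0.961, 0.034, 0.251]
wrist_force: [-7.8, -11.4, 6.7]
gripper_width: 0.0192
gripper_force: 6.2
```

```bash
python3 st.py
```

```text
16.9667 [ 0.5252 -0.1439  0.1515] cmd [0.5607 0.0309 0.1557] q [ 1.14  0.22 -0.95  2.23  0.17  0.28  1.43] F [ -7.8 -11.4   6.7] g 0.0192
```

Emit:
arm_command(deltas=[19, 1, 4, 4, -0.01, 0, 0, 19, 2, 9, 8, -0.02, 0, 0, 19, 3, 14, 12, -0.04, 0, 0, 19, 4, 19, 15, -0.05, 0, 0, 19, 5, 24, 18, -0.06, 0, 0, 19, 6, 30, 21, -0.07, 0, 0, 19, 7, 35, 24, -0.09, 0, 0, 19, 8, 41, 27, -0.1, 0, 0, 19, 9, 47, 29, -0.11, 0, 0, 19, 10, 53, 31, -0.12, 0, 0])

```text
t: 17.8
ee_pos: [0.5371, -0.0865, 0.1833]
ee_rot: [0.094, 0.961, -0.021, 0.258]
wrist_force: [-0.1, -1.6, 1.1]
gripper_width: 0.019
gripper_force: 1.2
```

Emit:
arm_command(deltas=[19, 2, 6, 1, -0.02, 0, 0, 19, 3, 12, 2, -0.03, 0.01, 0, 19, 4, 18, 3, -0.04, 0.01, 0, 19, 5, 24, 4, -0.05, 0.01, 0, 19, 6, 31, 4, -0.06, 0.01, 0, 19, 7, 37, 4, -0.08, 0.02, 0, 19, 9, 43, 4, -0.09, 0.02, 0, 19, 10, 49, 3, -0.1, 0.02, 0, 19, 11, 55, 2, -0.11, 0.03, 0, 19, 12, 61, 1, -0.12, 0.03, 0])

```text
t: 18.63
ee_pos: [0.549, -0.0243, 0.1838]
ee_rot: [0.077, 0.962, -0.079, 0.249]
wrist_force: [0.9, 0.4, 0.5]
gripper_width: 0.019
gripper_force: 0.0
```

```bash
python3 st.py
```

```text
18.6333 [ 0.549  -0.0243  0.1838] cmd [0.5607 0.0309 0.1557] q [ 0.55  0.14 -0.79  2.2   0.82  0.54  0.54] F [0.9 0.4 0.5] g 0.019
```

Emit:
arm_command(deltas=[19, 1, 6, -1, -0.01, 0, 0, 19, 3, 12, -3, -0.03, 0.01, 0, 19, 4, 18, -5, -0.04, 0.01, 0, 19, 5, 24, -8, -0.05, 0.02, 0, 19, 6, 30, -10, -0.06, 0.02, -0.01, 19, 7, 35, -13, -0.07, 0.03, -0.01, 19, 8, 40, -17, -0.08, 0.03, -0.01, 19, 9, 45, -20, -0.09, 0.04, -0.01, 19, 10, 50, -24, -0.11, 0.04, -0.01, 19, 11, 55, -28, -0.12, 0.05, -0.01])

```text
t: 19.47
ee_pos: [0.5597, 0.0317, 0.1553]
ee_rot: [0.064, 0.961, -0.139, 0.228]
wrist_force: [0.3, 1.4, -0.5]
gripper_width: 0.0187
gripper_force: 0.7
```

```bash
python3 st.py;  python3 - <<'E'
from kin import *
lean=lambda a:23+7*np.sin(a)
roll=lambda a:20-45*a/np.pi
B=np.linspace(2.354,2.6,7)[1:];C=np.linspace(2.6,3.14,16)[1:]
plan([(1,19,arcI(a),roll(a),lean(a)) for a in B]+[(4,8,arcI(2.6),roll(2.6),lean(2.6))]+[(1,8,arcI(a),roll(a),lean(2.6)) for a in C])
E
```

```text
19.4667 [0.5597 0.0317 0.1553] cmd [0.5607 0.0309 0.1557] q [ 0.32  0.28 -0.79  2.14  1.04  0.79  0.25] F [ 0.3  1.4 -0.5] g 0.0187
[19,1,4,-3,-0.01,0.01,0.0,19,1,8,-7,-0.02,0.01,-0.0,19,2,12,-11,-0.02,0.02,-0.0,19,3,15,-15,-0.03,0.02,-0.0,19,3,18,-19,-0.04,0.03,-0.0,19,4,21,-23,-0.05,0.04,-0.01,8,4,21,-23,-0.05,0.04,-0.01,8,4,21,-23,-0.05,0.04,-0.01,8,4,21,-23,-0.05,0.04,-0.01,8,4,21,-23,-0.05,0.04,-0.01]
[8,0,3,-4,-0.01,-0.0,0.0,8,1,5,-8,-0.02,-0.0,0.0,8,1,8,-12,-0.03,0.0,0.0,8,2,10,-16,-0.04,0.0,0.0,8,2,12,-21,-0.05,0.0,0.0,8,2,14,-25,-0.06,0.01,0.0,8,3,15,-29,-0.06,0.01,0.01,8,3,17,-34,-0.07,0.01,0.01,8,3,18,-38,-0.08,0.01,0.01,8,4,19,-43,-0.09,0.01,0.01]
[8,0,2,-4,-0.01,0.0,-0.01,8,0,2,-9,-0.02,0.01,-0.01,8,0,3,-13,-0.03,0.01,-0.01,8,0,4,-18,-0.04,0.01,-0.01,8,0,4,-23,-0.05,0.01,-0.01,8,0,4,-23,-0.05,0.01,-0.01,8,0,4,-23,-0.05,0.01,-0.01,8,0,4,-23,-0.05,0.01,-0.01,8,0,4,-23,-0.05,0.01,-0.01,8,0,4,-23,-0.05,0.01,-0.01]
end [0.5687 0.0749 0.0667] [ 0.044  0.95  -0.234  0.204]
```

Emit:
arm_command(deltas=[19, 1, 4, -3, -0.01, 0.01, 0, 19, 1, 8, -7, -0.02, 0.01, 0, 19, 2, 12, -11, -0.02, 0.02, 0, 19, 3, 15, -15, -0.03, 0.02, 0, 19, 3, 18, -19, -0.04, 0.03, 0, 19, 4, 21, -23, -0.05, 0.04, -0.01, 8, 4, 21, -23, -0.05, 0.04, -0.01, 8, 4, 21, -23, -0.05, 0.04, -0.01, 8, 4, 21, -23, -0.05, 0.04, -0.01, 8, 4, 21, -23, -0.05, 0.04, -0.01])

```text
t: 20.3
ee_pos: [0.5645, 0.0529, 0.1325]
ee_rot: [0.06, 0.962, -0.164, 0.21]
wrist_force: [0.8, 5.9, -1.3]
gripper_width: 0.0142
gripper_force: 58.4
```

Emit:
arm_command(deltas=[8, 0, 3, -4, -0.01, 0, 0, 8, 1, 5, -8, -0.02, 0, 0, 8, 1, 8, -12, -0.03, 0, 0, 8, 2, 10, -16, -0.04, 0, 0, 8, 2, 12, -21, -0.05, 0, 0, 8, 2, 14, -25, -0.06, 0.01, 0, 8, 3, 15, -29, -0.06, 0.01, 0.01, 8, 3, 17, -34, -0.07, 0.01, 0.01, 8, 3, 18, -38, -0.08, 0.01, 0.01, 8, 4, 19, -43, -0.09, 0.01, 0.01])

```text
t: 21.13
ee_pos: [0.5683, 0.0717, 0.0897]
ee_rot: [0.045, 0.955, -0.207, 0.209]
wrist_force: [-2.5, 6.7, 0.2]
gripper_width: 0.0149
gripper_force: 61.6
```

Emit:
arm_command(deltas=[8, 0, 2, -4, -0.01, 0, -0.01, 8, 0, 2, -9, -0.02, 0.01, -0.01, 8, 0, 3, -13, -0.03, 0.01, -0.01, 8, 0, 4, -18, -0.04, 0.01, -0.01, 8, 0, 4, -23, -0.05, 0.01, -0.01, 8, 0, 4, -23, -0.05, 0.01, -0.01, 8, 0, 4, -23, -0.05, 0.01, -0.01, 8, 0, 4, -23, -0.05, 0.01, -0.01, 8, 0, 4, -23, -0.05, 0.01, -0.01, 8, 0, 4, -23, -0.05, 0.01, -0.01])

```text
t: 21.97
ee_pos: [0.5689, 0.0753, 0.0659]
ee_rot: [0.044, 0.95, -0.232, 0.204]
wrist_force: [1.1, 6.0, -3.4]
gripper_width: 0.0145
gripper_force: 61.0
```

```bash
python3 st.py; python3 - <<'E'
import cv2
from workcell import viewer
im=viewer.snapshot("scene")[:,:,::-1];cv2.imwrite("pics/s5.png",cv2.resize(im[228:440,160:420],None,fx=2.8,fy=2.8,interpolation=cv2.INTER_CUBIC))
E
```

```text
21.9667 [0.5689 0.0753 0.0659] cmd [0.5687 0.0749 0.0667] q [ 0.04  0.57 -0.7   2.07  1.25  1.07 -0.01] F [ 1.1  6.  -3.4] g 0.0145
```

View pics/s5.png

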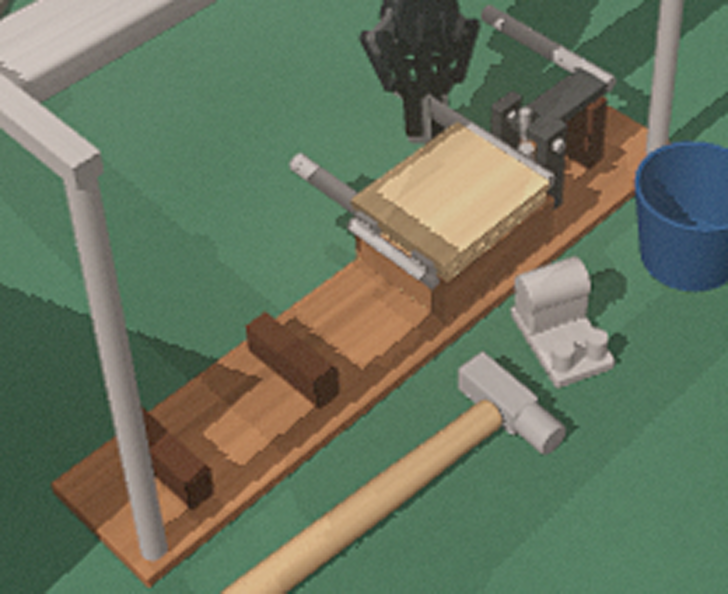

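The leaves lie on the deck, and the tin, hammer and bracket are untouched. I'll lower a little more, release, and go round to the hold-down arm's rod.

```bash
python3 - <<'E'
from kin import *
P,Q=load();a0=W(P-Q.apply([0,0,.004]));print(np.round(a0))
r,l=-25,26.6
w=[(2,8,(-90,a0[1],a0[2]-4),r,l),(3,32,(-90,a0[1],a0[2]-4),r,l),(8,32,(-160,a0[1],a0[2]),r,l),(4,45,(-165,150,90),-22,25),(10,45,(-165,240,88),-20,24),(3,45,(-165,240,88),-20,24)]
q=sim(w+[(8,45,(-90,240,88),-20,24)]+[(8,8,arcK(a),-20+42*a/3.14,24+4*np.sin(a)) for a in np.linspace(.4,3.14,9)])
plan(w)
E
```

```text
[-90. 130.  70.]
[-90. 130.  66.] -25 26.6 q [ 0.07  0.58 -0.68  2.07  1.32  1.   -0.02] err 0.0 v 0.42
[-90. 130.  66.] -25 26.6 q [ 0.07  0.58 -0.68  2.07  1.32  1.   -0.02] err 0.0 v 0.0
[-160.  130.   70.] -25 26.6 q [ 0.04  0.51 -0.72  2.2   1.28  1.01 -0.12] err 0.0 v 0.2
[-165  150   90] -22 25 q [ 0.06  0.47 -0.77  2.17  1.18  0.99 -0.06] err 0.0 v 0.3
[-165  240   88] -20 24 q [-0.07  0.56 -0.79  2.03  1.13  1.09 -0.09] err 0.0 v 0.18
[-165  240   88] -20 24 q [-0.07  0.56 -0.79  2.03  1.13  1.09 -0.09] err 0.0 v 0.0
[-90 240  88] -20 24 q [-0.03  0.63 -0.75  1.9   1.16  1.09  0.02] err 0.0 v 0.21
[-90. 233. 121.] -14.64968152866242 25.557673369234603 q [ 0.05  0.54 -0.8   1.94  1.13  1.    0.05] err 0.0 v 0.14
[-90. 218. 145.] -10.068471337579618 26.704527895812994 q [ 0.15  0.47 -0.84  1.98  1.09  0.9   0.08] err 0.0 v 0.15
[-90. 195. 163.] -5.487261146496817 27.537213657747476 q [ 0.27  0.4  -0.87  2.03  1.04  0.78  0.13] err 0.0 v 0.18
[-90. 167. 172.] -0.9060509554140097 27.959002550451473 q [ 0.4   0.34 -0.91  2.08  0.98  0.65  0.2 ] err 0.0 v 0.21
[-90. 138. 171.] 3.6
[... 648 characters left out ...]
,32,-8,2,-4,0.0,0.0,0.0,32,-17,3,-3,0.0,0.0,0.0,32,-26,5,-3,0.0,0.0,0.0,32,-34,7,-2,0.0,0.0,0.0,32,-43,8,-2,0.0,0.0,0.0]
[32,-8,2,1,0.0,0.0,0.0,32,-17,4,1,0.0,0.0,0.0,32,-25,5,2,0.0,0.0,0.0,45,-26,11,7,0.02,0.01,0.0,45,-26,16,12,0.03,0.01,-0.0,45,-26,21,17,0.05,0.01,-0.0,45,-27,26,22,0.06,0.02,-0.01,45,-25,35,22,0.06,0.02,-0.01,45,-23,44,22,0.07,0.02,-0.01,45,-21,53,21,0.07,0.02,-0.01]
[45,1,9,0,0.01,-0.0,0.0,45,3,18,0,0.01,0.0,0.0,45,5,26,0,0.01,0.0,-0.0,45,6,35,0,0.02,0.0,-0.0,45,8,44,-1,0.02,0.0,-0.0,45,10,53,-1,0.02,0.0,-0.0,45,12,62,-1,0.03,0.01,-0.0,45,12,62,-1,0.03,0.01,-0.0,45,12,62,-1,0.03,0.01,-0.0,45,12,62,-1,0.03,0.01,-0.0]
end [0.5167 0.1979 0.0847] [ 0.055  0.963 -0.188  0.186]
```

Emit:
arm_command(deltas=[8, 0, 0, -2, 0, 0, 0, 8, 0, 0, -4, 0, 0, 0, 32, 0, 0, -4, 0, 0, 0, 32, 0, 0, -4, 0, 0, 0, 32, 0, 0, -4, 0, 0, 0, 32, -8, 2, -4, 0, 0, 0, 32, -17, 3, -3, 0, 0, 0, 32, -26, 5, -3, 0, 0, 0, 32, -34, 7, -2, 0, 0, 0, 32, -43, 8, -2, 0, 0, 0])

```text
t: 22.85
ee_pos: [0.5243, 0.0827, 0.0646]
ee_rot: [0.044, 0.95, -0.233, 0.204]
wrist_force: [-0.3, 0.1, 0.9]
gripper_width: 0.032
gripper_force: 0.0
```

Emit:
arm_command(deltas=[32, -8, 2, 1, 0, 0, 0, 32, -17, 4, 1, 0, 0, 0, 32, -25, 5, 2, 0, 0, 0, 45, -26, 11, 7, 0.02, 0.01, 0, 45, -26, 16, 12, 0.03, 0.01, 0, 45, -26, 21, 17, 0.05, 0.01, 0, 45, -27, 26, 22, 0.06, 0.02, -0.01, 45, -25, 35, 22, 0.06, 0.02, -0.01, 45, -23, 44, 22, 0.07, 0.02, -0.01, 45, -21, 53, 21, 0.07, 0.02, -0.01])

```text
t: 23.68
ee_pos: [0.5049, 0.136, 0.0857]
ee_rot: [0.054, 0.959, -0.201, 0.192]
wrist_force: [0.7, -0.3, 0.6]
gripper_width: 0.0449
gripper_force: 0.0
```

Emit:
arm_command(deltas=[45, 1, 9, 0, 0.01, 0, 0, 45, 3, 18, 0, 0.01, 0, 0, 45, 5, 26, 0, 0.01, 0, 0, 45, 6, 35, 0, 0.02, 0, 0, 45, 8, 44, -1, 0.02, 0, 0, 45, 10, 53, -1, 0.02, 0, 0, 45, 12, 62, -1, 0.03, 0.01, 0, 45, 12, 62, -1, 0.03, 0.01, 0, 45, 12, 62, -1, 0.03, 0.01, 0, 45, 12, 62, -1, 0.03, 0.01, 0])

```text
t: 24.52
ee_pos: [0.5163, 0.1967, 0.0844]
ee_rot: [0.056, 0.963, -0.187, 0.185]
wrist_force: [0.2, 0.9, 0.8]
gripper_width: 0.0449
gripper_force: 0.0
```

```bash
python3 st.py; python3 - <<'E'
from kin import *
im=viewer.snapshot("wrist");c=viewer.calibration("wrist");cv2.imwrite("pics/w6.png",im[:,:,::-1])
print(proj(c,rest2w(F,(-125,240,88))).round())
g=im.astype(int);m=((g.max(2)-g.min(2)<22)&(g.mean(2)>130)).astype(np.uint8)
n,l,s,ce=cv2.connectedComponentsWithStats(m)
for i in range(1,n):
    if s[i,4]>150:print(s[i],ce[i].round())
w=[(7,45,(-90,240,88),-20,24),(3,8,(-90,240,88),-20,24)]
plan(w)
E
```

```text
24.5167 [0.5163 0.1967 0.0844] cmd [0.5167 0.1979 0.0847] q [-0.09  0.56 -0.81  2.02  1.07  1.14 -0.08] F [0.2 0.9 0.8] g 0.0449
[321. 421.]
[  0 307  17  31 285] [  6. 325.]
[100 310  51  63 756] [129. 341.]
[45,10,-2,0,-0.0,-0.0,-0.0,45,21,-4,0,-0.0,-0.0,-0.0,45,31,-6,0,-0.0,-0.0,-0.0,45,42,-8,0,-0.0,-0.0,-0.0,45,52,-10,0,-0.0,-0.0,-0.0,45,63,-12,0,-0.0,-0.0,-0.0,45,73,-15,0,-0.0,-0.0,-0.0,8,73,-15,0,-0.0,-0.0,-0.0,8,73,-15,0,-0.0,-0.0,-0.0,8,73,-15,0,-0.0,-0.0,-0.0]
end [0.5897 0.1829 0.0847] [ 0.055  0.963 -0.188  0.186]
```

```bash
python3 - <<'E'
import cv2,numpy as np
g=cv2.imread("pics/w6.png").astype(int);m=((g.max(2)-g.min(2)<25)&(g.mean(2)>60)).astype(np.uint8);m[:,:262]=0;m[:,384:]=0
n,l,s,ce=cv2.connectedComponentsWithStats(m)
for i in range(1,n):
    if s[i,4]>80:print(s[i],ce[i].round())
for v in(400,420,435):print(v,[(u,tuple(g[v,u])) for u in range(265,385,12)])
E
```

```text
[ 309  403   43   47 1626] [330. 426.]
400 [(265, (np.int64(42), np.int64(43), np.int64(45))), (277, (np.int64(36), np.int64(78), np.int64(132))), (289, (np.int64(34), np.int64(77), np.int64(131))), (301, (np.int64(38), np.int64(82), np.int64(137))), (313, (np.int64(56), np.int64(130), np.int64(220))), (325, (np.int64(19), np.int64(34), np.int64(59))), (337, (np.int64(19), np.int64(31), np.int64(56))), (349, (np.int64(16), np.int64(31), np.int64(59))), (361, (np.int64(33), np.int64(71), np.int64(119))), (373, (np.int64(35), np.int64(71), np.int64(120)))]
420 [(265, (np.int64(95), np.int64(136), np.int64(70))), (277, (np.int64(100), np.int64(146), np.int64(76))), (289, (np.int64(60), np.int64(131), np.int64(218))), (301, (np.int64(54), np.int64(126), np.int64(216))), (313, (np.int64(102), np.int64(105), np.int64(113))), (325, (np.int64(92), np.int64(96), np.int64(102))), (337, (np.int64(92), np.int64(95), np.int64(103))), (349, (np.int64(90), np.int64(93), np.int64(100))), (361, (np.int64(37), np.int64(80), np.int64(136))), (373, (np.int64(35), np.int64(79), np.int64(135)))]
435 [(265, (np.int64(97), np.int64(143), np.int64(73))), (277, (np.int64(97), np.int64(144), np.int64(74))), (289, (np.int64(101), np.int64(63), np.int64(29))), (301, (np.int64(94), np.int64(59), np.int64(28))), (313, (np.int64(186), np.int64(192), np.int64(209))), (325, (np.int64(96), np.int64(99), np.int64(107))), (337, (np.int64(95), np.int64(98), np.int64(106))), (349, (np.int64(110), np.int64(115), np.int64(123))), (361, (np.int64(58), np.int64(132), np.int64(222))), (373, (np.int64(57), np.int64(133), np.int64(225)))]
```

The keeper rod end is at about (330,424), predicted (321,421), so it sits about 2.5 mm further to +y. I'll include that, then slide on and grip.

Emit:
arm_command(deltas=[45, 10, -2, 0, 0, 0, 0, 45, 21, -3, 0, 0, 0, 0, 45, 31, -4, 0, 0, 0, 0, 45, 42, -6, 0, 0, 0, 0, 45, 52, -8, 0, 0, 0, 0, 45, 63, -10, 0, 0, 0, 0, 45, 73, -13, 0, 0, 0, 0, 8, 73, -13, 0, 0, 0, 0, 8, 73, -13, 0, 0, 0, 0, 8, 73, -13, 0, 0, 0, 0])

```text
t: 25.4
ee_pos: [0.5896, 0.1856, 0.0843]
ee_rot: [0.055, 0.963, -0.186, 0.186]
wrist_force: [4.3, 2.1, -2.9]
gripper_width: 0.0146
gripper_force: 58.4
```

```bash
python3 st.py; python3 - <<'E'
from kin import *
P,Q=load();P=P+[0,.002,0];json.dump([P.tolist(),Q.as_quat().tolist()],open("cmd.json","w"))
lean=lambda a:24+4*np.sin(a)
roll=lambda a:-20+42*a/np.pi
K=lambda a:(-90,157+85*np.cos(a),88+85*np.sin(a))
A=np.linspace(0,.5,9)[1:];B=np.linspace(.5,2.3,31)[1:]
plan([(2,8,K(0),-20,24)]+[(1,8,K(a),roll(a),24) for a in A])
plan([(1,19,K(.5),roll(.5),24)]+[(1,19,K(a),roll(a),lean(a)) for a in B[:29]])
E
```

```text
25.4 [0.5896 0.1856 0.0843] cmd [0.5897 0.1829 0.0847] q [-0.05  0.62 -0.77  1.9   1.11  1.14  0.04] F [ 4.3  2.1 -2.9] g 0.0146
[8,0,0,0,-0.0,-0.0,-0.0,8,1,0,0,-0.0,-0.0,-0.0,8,1,0,5,0.01,-0.01,-0.0,8,0,0,10,0.03,-0.01,-0.0,8,0,-1,16,0.04,-0.01,-0.0,8,0,-2,21,0.06,-0.02,-0.0,8,0,-3,26,0.07,-0.02,-0.0,8,-1,-5,31,0.08,-0.02,-0.0,8,-1,-7,36,0.1,-0.02,-0.0,8,-1,-9,41,0.11,-0.03,-0.0]
end [0.5887 0.1759 0.1257] [ 0.068  0.969 -0.134  0.197]
[19,0,0,0,0.0,0.0,-0.0,19,-1,-3,4,0.01,-0.03,0.01,19,-1,-6,8,0.02,-0.04,0.01,19,-2,-9,12,0.04,-0.05,0.01,19,-2,-12,16,0.05,-0.05,0.01,19,-3,-15,20,0.06,-0.06,0.01,19,-4,-19,23,0.08,-0.06,0.01,19,-4,-23,26,0.09,-0.07,0.01,19,-5,-27,29,0.1,-0.07,0.01,19,-6,-31,32,0.12,-0.08,0.01]
[19,-1,-4,3,0.01,-0.0,-0.0,19,-2,-9,5,0.02,-0.01,-0.0,19,-3,-13,7,0.04,-0.01,-0.0,19,-4,-18,8,0.05,-0.02,-0.0,19,-4,-23,10,0.06,-0.02,-0.0,19,-5,-28,11,0.08,-0.02,-0.0,19,-6,-33,11,0.09,-0.03,-0.0,19,-7,-38,12,0.1,-0.03,-0.0,19,-8,-43,12,0.12,-0.03,-0.0,19,-9,-47,12,0.13,-0.03,-0.0]
[19,-1,-5,-1,0.01,-0.01,-0.0,19,-2,-10,-2,0.03,-0.01,-0.0,19,-3,-15,-3,0.04,-0.01,-0.0,19,-4,-20,-4,0.06,-0.01,-0.0,19,-5,-25,-6,0.07,-0.01,-0.0,19,-6,-29,-8,0.08,-0.01,-0.0,19,-7,-34,-10,0.1,-0.01,-0.0,19,-8,-38,-13,0.11,-0.02,-0.0,19,-8,-42,-15,0.13,-0.02,-0.0,19,-9,-46,-19,0.14,-0.02,-0.0]
end [0.5647 0.0519 0.1507] [0.112 0.962 0.061 0.243]
```

Emit:
arm_command(deltas=[8, 0, 0, 0, 0, 0, 0, 8, 1, 0, 0, 0, 0, 0, 8, 1, 0, 5, 0.01, -0.01, 0, 8, 0, 0, 10, 0.03, -0.01, 0, 8, 0, -1, 16, 0.04, -0.01, 0, 8, 0, -2, 21, 0.06, -0.02, 0, 8, 0, -3, 26, 0.07, -0.02, 0, 8, -1, -5, 31, 0.08, -0.02, 0, 8, -1, -7, 36, 0.1, -0.02, 0, 8, -1, -9, 41, 0.11, -0.03, 0])

```text
t: 26.23
ee_pos: [0.5881, 0.1773, 0.1254]
ee_rot: [0.068, 0.969, -0.13, 0.197]
wrist_force: [2.3, 5.1, -5.1]
gripper_width: 0.0144
gripper_force: 58.6
```

Emit:
arm_command(deltas=[19, 0, 0, 0, 0, 0, 0, 19, -1, -3, 4, 0.01, -0.02, 0.01, 19, -1, -6, 8, 0.02, -0.04, 0.01, 19, -2, -9, 12, 0.04, -0.05, 0.01, 19, -2, -12, 16, 0.05, -0.05, 0.01, 19, -3, -15, 20, 0.06, -0.06, 0.01, 19, -4, -19, 23, 0.08, -0.06, 0.01, 19, -4, -23, 26, 0.09, -0.07, 0.01, 19, -5, -27, 29, 0.1, -0.07, 0.01, 19, -6, -31, 32, 0.12, -0.08, 0.01])

```text
t: 27.07
ee_pos: [0.5826, 0.1512, 0.1595]
ee_rot: [0.077, 0.967, -0.065, 0.233]
wrist_force: [1.0, 10.2, 1.7]
gripper_width: 0.0197
gripper_force: 5.1
```

```bash
python3 st.py
```

```text
27.0667 [0.5826 0.1512 0.1595] cmd [0.5647 0.0519 0.1507] q [ 0.22  0.37 -0.88  2.04  1.01  0.82  0.13] F [ 1.  10.2  1.7] g 0.0197
```

Emit:
arm_command(deltas=[19, -1, -4, 3, 0.01, 0, 0, 19, -2, -9, 5, 0.02, -0.01, 0, 19, -3, -13, 7, 0.04, -0.01, 0, 19, -4, -18, 8, 0.05, -0.02, 0, 19, -4, -23, 10, 0.06, -0.02, 0, 19, -5, -28, 11, 0.08, -0.02, 0, 19, -6, -33, 11, 0.09, -0.03, 0, 19, -7, -38, 12, 0.1, -0.03, 0, 19, -8, -43, 12, 0.12, -0.03, 0, 19, -9, -47, 12, 0.13, -0.03, 0])

```text
t: 27.9
ee_pos: [0.5752, 0.1034, 0.173]
ee_rot: [0.093, 0.965, -0.002, 0.244]
wrist_force: [0.3, 9.3, 5.7]
gripper_width: 0.0192
gripper_force: 4.8
```

Emit:
arm_command(deltas=[19, -1, -5, -1, 0.01, -0.01, 0, 19, -2, -10, -2, 0.03, -0.01, 0, 19, -3, -15, -3, 0.04, -0.01, 0, 19, -4, -20, -4, 0.06, -0.01, 0, 19, -5, -25, -6, 0.07, -0.01, 0, 19, -6, -29, -8, 0.08, -0.01, 0, 19, -7, -34, -10, 0.1, -0.01, 0, 19, -8, -38, -13, 0.11, -0.02, 0, 19, -8, -42, -15, 0.13, -0.02, 0, 19, -9, -46, -19, 0.14, -0.02, 0])

```text
t: 28.73
ee_pos: [0.5658, 0.0548, 0.1529]
ee_rot: [0.111, 0.961, 0.064, 0.245]
wrist_force: [1.1, 5.9, 4.9]
gripper_width: 0.0189
gripper_force: 3.6
```

```bash
python3 st.py; python3 - <<'E'
from kin import *
s=get_state();print(np.round(W(s["ee_pos"]-R.from_quat(s["ee_rot"]).apply([0,0,.004]))))
lean=lambda a:24+4*np.sin(a)
roll=lambda a:-20+45*a/np.pi
K=lambda a:(-90,157+85*np.cos(a),88+85*np.sin(a))
B=np.linspace(2.24,2.75,9)[1:];C=np.linspace(2.75,3.2,11)[1:]
sim([(8,19,K(a),roll(a),lean(a)) for a in (2.4,2.6,2.8,3,3.14,3.25)])
plan([(1,19,K(a),roll(a),lean(a)) for a in B]+[(2,8,K(2.75),roll(2.75),lean(2.75))])
plan([(1,8,K(a),roll(a),lean(a)) for a in C])
E
```

```text
28.7333 [0.5658 0.0548 0.1529] cmd [0.5647 0.0519 0.1507] q [ 0.68  0.25 -0.95  2.2   0.74  0.36  0.49] F [1.1 5.9 4.9] g 0.0189
[-89. 107. 156.]
[-90.  94. 145.] 14.37746770784939 26.701852722204602 q [ 0.75  0.35 -0.97  2.21  0.72  0.27  0.55] err 0.0 v 0.16
[-90.  84. 132.] 17.242256683503513 26.062005487285855 q [ 0.82  0.41 -1.01  2.22  0.75  0.23  0.56] err 0.0 v 0.24
[-90.  77. 116.] 20.10704565915762 25.33995260062362 q [ 0.91  0.5  -1.09  2.23  0.93  0.23  0.43] err 0.0 v 0.3
[-90.  73. 100.] 22.971834634811742 24.56448003223947 q [ 0.96  0.6  -1.13  2.23  1.08  0.23  0.33] err 0.0 v 0.25
[-90.  72.  88.] 24.97718691776963 24.006370611665947 q [ 0.99  0.66 -1.14  2.23  1.18  0.23  0.26] err 0.0 v 0.15
[-90.  72.  79.] 26.55282085437939 23.567219461879567 q [ 1.    0.71 -1.15  2.23  1.24  0.23  0.22] err 0.0 v 0.11
[19,-1,-4,-3,0.05,-0.0,-0.0,19,-2,-8,-7,0.07,-0.0,0.0,19,-2,-11,-11,0.09,-0.0,0.0,19,-3,-14,-15,0.1,-0.0,0.0,19,-4,-17,-19,0.12,-0.0,0.0,19,-4,-20,-24,0.14,-0.0,0.0,19,-5,-23,-29,0.15,-0.0,0.01,19,-5,-25,-34,0.17,-0.0,0.01,8,-5,-25,-34,0.17,-0.0,0.01,8,-5,-25,-34,0.17,-0.0,0.01]
end [0.5597 0.0269 0.1167] [0.128 0.954 0.144 0.232]
[8,0,-1,-3,0.01,0.0,-0.0,8,-1,-2,-7,0.02,0.0,-0.0,8,-1,-3,-10,0.03,0.0,-0.0,8,-1,-4,-14,0.04,0.0,0.0,8,-1,-5,-18,0.06,0.0,0.0,8,-1,-5,-22,0.07,0.0,0.0,8,-1,-6,-25,0.08,0.0,0.0,8,-1,-6,-29,0.09,0.0,0.01,8,-1,-6,-33,0.1,0.01,0.01,8,-1,-5,-37,0.11,0.01,0.01]
end [0.5587 0.0219 0.0797] [0.136 0.946 0.196 0.219]
```

Emit:
arm_command(deltas=[19, -1, -4, -3, 0.04, 0, 0, 19, -2, -8, -7, 0.07, 0, 0, 19, -2, -11, -11, 0.09, 0, 0, 19, -3, -14, -15, 0.1, 0, 0, 19, -4, -17, -19, 0.12, 0, 0, 19, -4, -20, -24, 0.14, 0, 0, 19, -5, -23, -29, 0.15, 0, 0.01, 19, -5, -25, -34, 0.17, 0, 0.01, 8, -5, -25, -34, 0.17, 0, 0.01, 8, -5, -25, -34, 0.17, 0, 0.01])

```text
t: 29.57
ee_pos: [0.5589, 0.0257, 0.1159]
ee_rot: [0.129, 0.954, 0.144, 0.231]
wrist_force: [2.3, 1.5, 0.3]
gripper_width: 0.0147
gripper_force: 58.4
```

Emit:
arm_command(deltas=[8, 0, -1, -3, 0.01, 0, 0, 8, -1, -2, -7, 0.02, 0, 0, 8, -1, -3, -10, 0.03, 0, 0, 8, -1, -4, -14, 0.04, 0, 0, 8, -1, -5, -18, 0.06, 0, 0, 8, -1, -5, -22, 0.07, 0, 0, 8, -1, -6, -25, 0.08, 0, 0, 8, -1, -6, -29, 0.09, 0, 0.01, 8, -1, -6, -33, 0.1, 0.01, 0.01, 8, -1, -5, -37, 0.11, 0.01, 0.01])

```text
t: 30.4
ee_pos: [0.5608, 0.022, 0.0827]
ee_rot: [0.136, 0.945, 0.198, 0.222]
wrist_force: [-20.6, -8.6, 52.0]
gripper_width: 0.0147
gripper_force: 69.2
```

```bash
python3 st.py; python3 - <<'E'
from kin import *
s=get_state();print(np.round(W(s["ee_pos"]-R.from_quat(s["ee_rot"]).apply([0,0,.004]))))
E
```

```text
30.4 [0.5608 0.022  0.0827] cmd [0.5587 0.0219 0.0797] q [ 1.07  0.63 -1.2   2.24  1.07  0.24  0.38] F [-20.6  -8.6  52. ] g 0.0147
[-88.  73.  86.]
```

The rod is down at its stop (z about 88). Next I relieve the pressure, open the fingers, slide off the rod end and back away.

Emit:
arm_command(deltas=[8, 0, 0, 3, 0, 0, 0, 28, 0, 0, 5, 0, 0, 0, 32, 0, 0, 5, 0, 0, 0, 32, 0, 0, 5, 0, 0, 0, 32, -8, 2, 5, 0, 0, 0, 32, -18, 4, 5, 0, 0, 0, 32, -30, 6, 5, 0, 0, 0, 32, -42, 8, 6, 0, 0, 0, 32, -54, 10, 6, 0, 0, 0, 32, -66, 13, 6, 0, 0, 0])

```text
t: 31.23
ee_pos: [0.4907, 0.0333, 0.0842]
ee_rot: [0.138, 0.946, 0.196, 0.218]
wrist_force: [1.7, -0.0, -0.3]
gripper_width: 0.0317
gripper_force: 0.0
```

Emit:
arm_command(deltas=[32, -6, 1, 0, 0, 0, 0, 32, -10, 2, 2, 0, 0, 0, 32, -10, 2, 10, 0, 0, 0, 32, -10, 2, 20, 0, 0, 0, 32, -10, 4, 30, 0, 0, 0, 32, -10, 8, 40, 0, 0, 0, 32, -10, 12, 50, 0, 0, 0, 32, -10, 16, 60, 0, 0, 0, 32, -10, 20, 60, 0, 0, 0, 32, -10, 20, 60, 0, 0, 0])

```text
t: 32.07
ee_pos: [0.4761, 0.0458, 0.1272]
ee_rot: [0.135, 0.952, 0.192, 0.197]
wrist_force: [0.1, 0.1, -0.4]
gripper_width: 0.032
gripper_force: 0.0
```

```bash
python3 st.py; python3 - <<'E'
import cv2
from workcell import viewer
im=viewer.snapshot("scene")[:,:,::-1];cv2.imwrite("pics/s7.png",cv2.resize(im[218:440,150:430],None,fx=2.7,fy=2.7,interpolation=cv2.INTER_CUBIC))
E
```

```text
32.0667 [0.4761 0.0458 0.1272] cmd [0.5587 0.0219 0.0797] q [ 1.22  0.31 -1.31  2.37 -0.09  0.23  1.37] F [ 0.1  0.1 -0.4] g 0.032
```

View pics/s7.png

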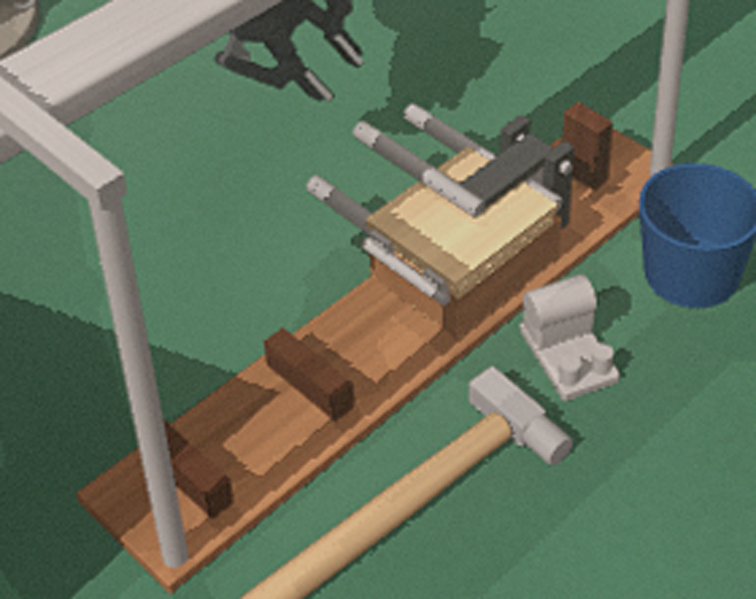

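The final picture shows both leaves folded on the deck and the hold-down arm across them, with its rod at about (415,165) and staying down by itself. The gripper is clear, and the tin, hammer and bracket are where they were. I'm handing the job in.

```bash
python3 -c "
from workcell import robot
print(robot.sign_off())"
```

```text
the job is handed in; nothing more can be done
None
```

The work rest is folded and handed in at about 32 s: outer leaf onto inner, both lowered onto the deck, and the hold-down arm over them and staying down by itself; the tin, hammer and bracket are where they were.

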